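# Load the shaker with carriers and bent glass tubes

### The arm

A 6-joint arm with a two-finger parallel gripper is mounted at the origin on the work surface. World frame = base frame: x ahead of the robot, y to its left, z up, the work surface at z = 0. Lengths are in mm, angles in rad, forces in N, time in s.
With the tool pointing down it reaches from about 275 to 750 mm from the base axis. Payload 10.2 kg.
Tool frame: the origin (TCP) lies between the finger pads; the fingertips stand 11 mm ahead of it and the grasp point (between the pads) lies 8 mm behind it (ctrl.nose_length is the distance from the TCP to the fingertips, in mm); x points along the fingers, y is the direction in which the jaws open and shut, and the axes are right-handed (so a half turn about x gives the same grasp; the last joint's range is limited). The gripper opens to 85 mm and grips with 20 to 120 N. Pads are 22 mm wide; open, the fingers measure 114 mm over their backs; the gripper's body (76 mm by 85 mm) begins 54 mm behind the grasp point. The pads swing forward as they close: fully open they stand 13 mm farther back than shut.
Start: joints at [-1.382, 0.313, 1.498, -0, 1.331, -0.223], TCP at [210.124, -481.123, 242.294] pointing down, gripper open.
Joint ranges: [-2.94, 2.94], [-0.97, 2.17], [0.19, 2.56], [-1.23, 4.37], [0.02, 3.11], [-2.88, 2.88]. Speed limits (rad/s): [2.39, 2.39, 3.01, 3.14, 3.14, 3.14].

### API

Orientations are given as a unit quaternion [w, x, y, z].
In Python, from rig import ctrl, capture, ticket gives the robot as it stands.
- The arm moves only by the tool step_arm, never from a script. Its argument "commands" is a list of rows, each a list of 2 entries, a list of its own where there are three numbers: the shift along the world's x, y, z normalised to -1 to 1, where 1 is 0.04 m, then the turn about the world's z normalised to -1 to 1, where 1 is 180 degrees. A call has 1 to 5 rows; each row shifts and turns the commanded pose from where the row before left it; what a row does not reach is not made up. A row lasts 1/10 s, in which the tool goes at most 50 mm and 8.59 degrees, less where a joint would pass 70% of its speed; a pose out of reach is approached as far as the arm can. A call with a number of a shift or a turn outside -1 to 1 is refused whole. A call with a gripper value outside its range is refused whole. "gripper" is the closure, from -1 (fully open) to 1 (shut), so that 0 is half open, set as the call begins (left out, the last holds). The fingers move at their own pace and stop on an object; "force" is the grip in N (left out, the last holds). Time passes only in rows, so rows that do not move let the fingers close. It gives the time, the measured TCP pose, the force and the opening at its end, in the units of the state.
- ctrl.sense(): the state, without advancing time (a new reading comes with each control period).
- capture(name): name is "scene" or "top"; returns a dict with "image" (384x512x3 uint8, blue, green, red), "fov_y" (degrees; the focal length in pixels is half the picture's height over the tangent of half this angle, whatever the lens; pixels are square), "cx", "cy" (the principal point, pixels), "origin" and "orientation" of the camera in the world. Camera axes: x right, y down, z forward; pixel columns grow to the right and rows downward; lengths in mm; the calibration is good to about 2 mm. A picture is of the moment at which its call begins. There is no depth.
- ticket.finish_job(): hands the job in, once; it reports no verdict.
The state is a dict: "time_s": time; "joints": joint angles; "dq": joint speeds; "tau": joint torques, N m; "eef_pos": TCP position; "ee_rot": TCP orientation; "force": force on the tool from outside, world axes, zero at the start; "wrist_torque": the same for the moment, N m; "grip_width": opening from 0.0 (shut) to 1.0 (fully open).
Only numpy, scipy, OpenCV 4.12 (cv2) and the standard library are available. Lean on these libraries where they do the work, as an engineer would, in place of code of your own. Each camera call takes 0.05 s, during which the arm holds its last target.

### The job

Lock the shaker's platform by pushing its lever fully away from you and, with it locked, load it: slide every carrier plate over the platform until its hole drops over a locating pin, so that it lies flat and square with the platform, hole end towards the robot, and lay each bent glass tube level in a carrier of its own, a leg in each of the two notches near its capped ends and the bend over the plain bar. When all is loaded, pull the lever fully back towards you to free the platform; leave the bottle, beaker, jar and stopper standing where they are.

Things in the scene. Friction and masses are not known exactly. Their poses are not given: they have to be found in the camera images.
- shaker: low flat shaker, fixed to the bench: white housing 170 mm (x) by 420 mm (y), topped by a flat aluminium platform whose surface is 62 mm above the bench. Origin on the bench at the centre of its footprint; its x axis points from its front (facing the robot, with dark panel and small knob) to its back
- pin1 (a point): top of the right-hand (seen from the robot) fixed locating pin of the shaker: a round-topped steel pin 8 mm across standing 10 mm above the platform. The pins are 105 mm apart along the shaker's y and 41 mm in front of its centre line; axes as the shaker's. A carrier at home has its origin 41 mm behind the pin (+x of the shaker)
- pin2 (a point): top of the middle (seen from the robot) fixed locating pin of the shaker: a round-topped steel pin 8 mm across standing 10 mm above the platform. The pins are 105 mm apart along the shaker's y and 41 mm in front of its centre line; axes as the shaker's. A carrier at home has its origin 41 mm behind the pin (+x of the shaker)
- pin3 (a point): top of the left-hand (seen from the robot) fixed locating pin of the shaker: a round-topped steel pin 8 mm across standing 10 mm above the platform. The pins are 105 mm apart along the shaker's y and 41 mm in front of its centre line; axes as the shaker's. A carrier at home has its origin 41 mm behind the pin (+x of the shaker)
- lock (a joint): the platform's lock lever, on a 70 x 50 x 25 mm grey block at the left end of the platform (170 mm to +y of the shaker's centre). It swings in the shaker's x-z plane: 0 rad leaning fully towards the robot (platform free), 1.0 rad leaning fully away (locked); its pivot is 84 mm above the bench; it stays where it is left and moves with about 1 to 2 N at the ball
- lock_tip (a point): centre of the 26 mm black ball at the end of the lock lever, 60 mm from the pivot
- carrier1: carrier, 2 or 3 present, all alike, any may go on any pin: aluminium plate 104 (x) x 64 (y) x 6 mm, 0.15 to 0.3 kg; origin at the centre of its underside, z up. A 12 mm hole at x -41, y 0; a white notched bar across it at x -26; a white plain bar at x +26; an upright tab handle on its centre, 28 (x) x 10 mm (y), top 60 mm above the underside
- carrier1_hole (a point): centre of carrier1's hole, at the plate's underside
- carrier2: carrier like carrier1. Heights above the underside: notched bar's top 31 mm, its two square notches 15 mm wide at y +19 and -19 mm with floors at 22 mm; plain bar's top 22 mm. Both bars are 8 mm thick (x)
- carrier2_hole (a point): centre of carrier2's hole, at the plate's underside
- carrier3: carrier like carrier1 and carrier2
- carrier3_hole (a point): centre of carrier3's hole, at the plate's underside
- tube1: bent glass tube, U-shaped, amber, 10 mm round, lying flat: two parallel legs along x at y +19 and -19 mm (48 mm over the outsides), joined by the bend at x +45 mm; the ends, with white caps 11 mm across, at x -46 mm. Origin midway between the legs and along the length, on the centre line (5 mm above what it lies on), z up. About 40 g
- tube1_ends (a point): midway between the two capped ends of tube1 (x -45 mm, y 0 of the tube)
- tube2: bent glass tube like tube1; either may go in any carrier. Laid right, its legs rest on both bars with the carrier's tab handle standing between them, its origin above the carrier's and 27 mm above the carrier's underside, its x axis along the carrier's
- tube2_ends (a point): midway between the two capped ends of tube2 (x -45 mm, y 0 of the tube)
- bottle: bystander: amber bottle, 60 mm across, 120 mm high, origin under its centre
- beaker: bystander: clear glass beaker, 64 mm across, 80 mm high, origin under its centre
- jar: bystander: small white jar, 44 mm across, 50 mm high, origin under its centre
- stopper: bystander: cork stopper, 28 mm across, 22 mm high, origin under its centre
Mind the look-alikes: they are no part of the job. Leave any turquoise look-alike of the tube2 alone.

How it is judged:
By the outcome, as a careful person would: the job done as asked, in the order asked, and still so for the second after the job is handed in, with the robot touching nothing.
Of carrier1, carrier2, carrier3 only 2 to 3 are there at a start; the rules pass over those that are not, and their reading is None.
At some moment in a run one of carrier1, carrier2, carrier3, tube1, tube2 may be knocked a few centimetres aside while the robot is not near it.
Once in a run the grip may slacken for a moment while it holds something.
It also fails if it takes over 210 s, if anything falls off the work surface, if the arm or the gripper's body presses on something with over 40 N, if the wrist force passes 120 N, or if a joint passes its speed limit or range.

## Working session

There is one attempt and no reset: what is moved stays moved. The work goes in short steps, Python scripts to look and compute and a tool call to move; the robot and the scene stay as the last step left them, time stands still between calls to the robot, and variables do not carry over. Pictures are saved under pics/ and viewed, and the job is handed in when it is done.

Besides the shell and the picture viewer there is one more tool, called after "Call:" in YAML: its name, and indented under it one key for each argument. step_arm: Moves the arm, as the interface text tells. Its arguments: {"type":"object","properties":{"commands":{"type":"array","items":{"type":"array"}},"gripper":{"type":"number"},"force":{"type":"number"}},"required":["commands"]}

```bash
ls; mkdir -p pics; cat > h.py <<'E'
import numpy as np,cv2
from rig import ctrl,capture,ticket
from scipy.spatial.transform import Rotation as R
def cam(c):
    im=c['image'];f=im.shape[0]/2/np.tan(np.radians(c['fov_y'])/2)
    q=c['orientation'];return f,c['cx'],c['cy'],np.array(c['origin']),R.from_quat([q[1],q[2],q[3],q[0]]).as_matrix()
def ray(c,u,v,z):
    f,cx,cy,o,M=cam(c);d=M@np.array([(u-cx)/f,(v-cy)/f,1]);return o+d*(z-o[2])/d[2]
def proj(c,p):
    f,cx,cy,o,M=cam(c);q=M.T@(np.array(p)-o);return np.array([cx+f*q[0]/q[2],cy+f*q[1]/q[2]])
def shot(name,fn,crop=None,scale=1.5):
    c=capture(name);im=c['image']
    if crop: im=im[crop[1]:crop[3],crop[0]:crop[2]]
    cv2.imwrite('pics/'+fn,cv2.resize(im,None,fx=scale,fy=scale,interpolation=cv2.INTER_CUBIC));np.save('pics/'+fn[:-4]+'.npy',c,allow_pickle=True);return c
def load(fn): return np.load('pics/'+fn+'.npy',allow_pickle=True).item()
E
python3 - <<'E'
from h import *
for n in ['scene','top']:
    c=shot(n,n+'0.png'); print(n,cam(c))
print(ctrl.sense(),ctrl.nose_length)
E
```

```text
pics
scene (np.float64(409.1513233244523), 257.81013825304996, 192.41597863171535, array([ 806.34361499, -391.27447691,  879.2272175 ]), array([[ 0.81675502,  0.47725334, -0.32425373],
       [ 0.57678095, -0.66041103,  0.48081286],
       [ 0.01532881, -0.5797297 , -0.81466466]]))
top (np.float64(357.2135003537218), 256.8046109115257, 188.78388332330022, array([ 334.65044563,   42.41920483, 1140.73347783]), array([[-0.02099187, -0.99069603,  0.13446458],
       [-0.99963148,  0.02311347,  0.01423644],
       [-0.01721192, -0.13411617, -0.99081613]]))
{'time_s': 0.1, 'joints': array([-1.38238829e+00,  3.13363109e-01,  1.49836031e+00, -2.92460469e-05,
        1.33102097e+00, -2.23399134e-01]), 'dq': array([-0.00126922, -0.00125878, -0.0015759 , -0.0001516 ,  0.0010328 ,
       -0.00197136]), 'tau': array([ 2.45535412e-03, -4.12900078e+01, -2.60142589e+01, -2.00560921e-04,
        3.03503584e-03,  1.21007562e-05]), 'eef_pos': array([ 210.07924997, -480.89052439,  241.80843621]), 'ee_rot': array([-0.14416429, -0.69216678, -0.14497891,  0.69217261]), 'force': array([ 0.13172133,  0.68863242, -0.04613941]), 'wrist_torque': array([ 0.01898114,  0.02071081, -0.02352916]), 'grip_width': 0.9962440081293179} 11.0
```

View pics/scene0.png

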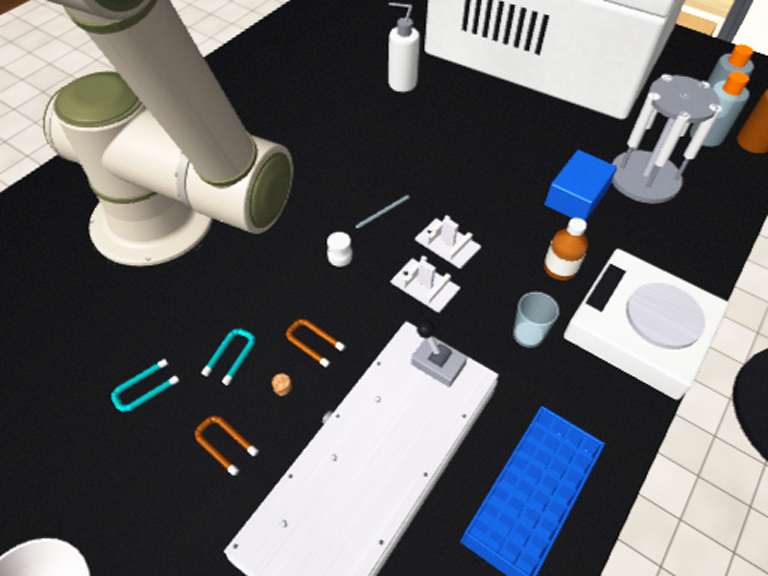

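View pics/top0.png

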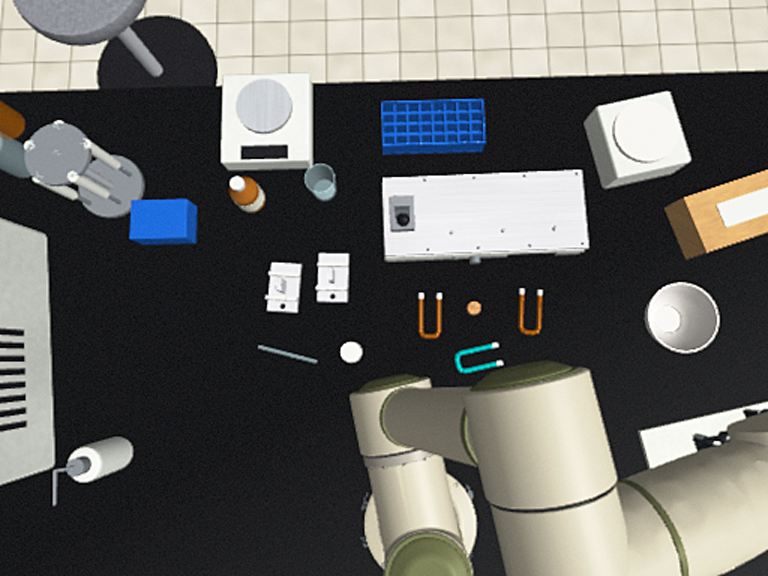

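```bash
python3 - <<'E'
from h import *
c=load('top0');im=c['image']
a=im[105:185,240:400];cv2.imwrite('pics/t_sh.png',cv2.resize(a,None,fx=5,fy=5,interpolation=cv2.INTER_CUBIC))
a=im[160:260,165:285];cv2.imwrite('pics/t_ca.png',cv2.resize(a,None,fx=6,fy=6,interpolation=cv2.INTER_CUBIC)[:600])
c=load('scene0');im=c['image']
a=im[205:384,150:340];cv2.imwrite('pics/s_sh.png',cv2.resize(a,None,fx=3.3,fy=3.3,interpolation=cv2.INTER_CUBIC))
a=im[130:260,250:350];cv2.imwrite('pics/s_ca.png',cv2.resize(a,None,fx=4.5,fy=4.5,interpolation=cv2.INTER_CUBIC))
q=ctrl.sense()['ee_rot'];print(R.from_quat([q[1],q[2],q[3],q[0]]).as_matrix().round(3))
E
```

```text
[[-0.     0.4   -0.916]
 [ 0.001 -0.916 -0.4  ]
 [-1.    -0.001 -0.   ]]
```

View pics/t_sh.png

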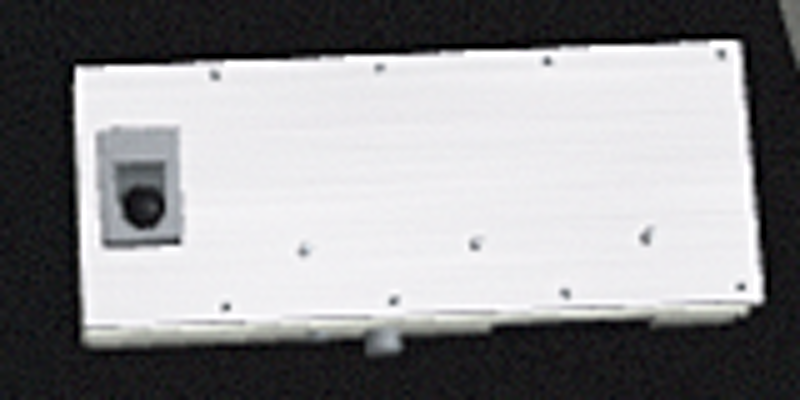

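View pics/t_ca.png

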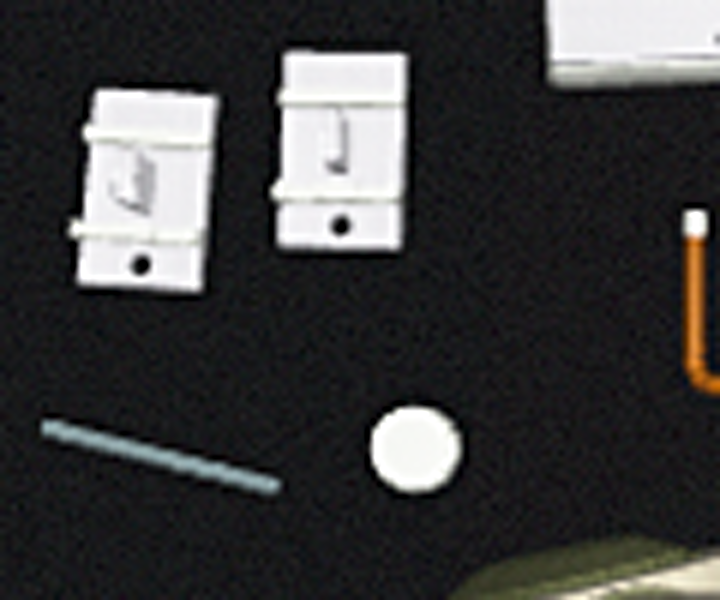

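View pics/s_sh.png

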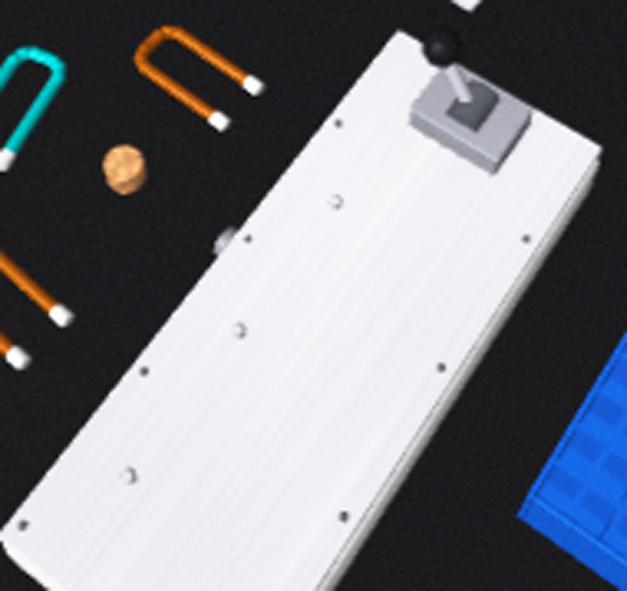

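View pics/s_ca.png

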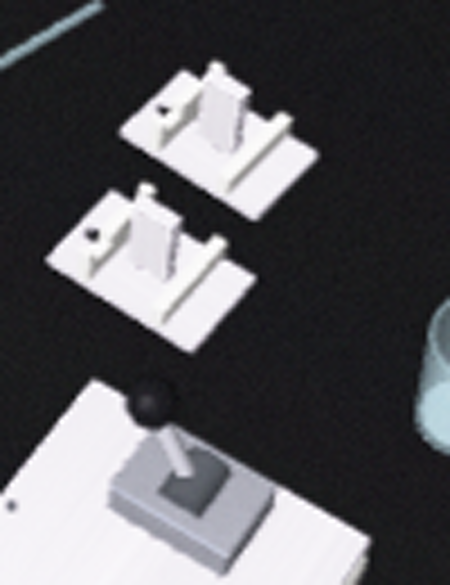

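```bash
cat >> h.py <<'E'
def up(U,V,s,ox,oy): return (U+.5)/s-.5+ox,(V+.5)/s-.5+oy
def tri(prs):
    A=np.zeros((3,3));b=np.zeros(3)
    for c,u,v in prs:
        f,cx,cy,o,M=cam(c);d=M@np.array([(u-cx)/f,(v-cy)/f,1]);d/=np.linalg.norm(d);P=np.eye(3)-np.outer(d,d);A+=P;b+=P@o
    p=np.linalg.solve(A,b);return p,[proj(c,p)-[u,v] for c,u,v in prs]
E
python3 - <<'E'
from h import *
t=load('top0');s=load('scene0')
print('corners',*[ray(t,*up(*p,5,240,105),62)[:2].round(1) for p in [(74,66),(741,40),(763,302),(82,325)]])
P=[(304,249),(475,243),(647,236)]
for p in P: print('pin top', ray(t,*up(*p,5,240,105),69)[:2].round(1))
Q=[(335,202),(239,330),(129,476)]
for p in Q: print('pin sc', ray(s,*up(*p,3.3,150,205),69)[:2].round(1))
for p,q in zip(P,Q):
    print('tri',*tri([(t,*up(*p,5,240,105)),(s,*up(*q,3.3,150,205))]))
# screws
for p in [(215,75),(379,67),(547,61),(721,53),(225,307),(393,300),(565,293),(740,287)]: print('screw t',ray(t,*up(*p,5,240,105),62)[:2].round(1))
for p in [(338,123),(248,239),(144,371),(22,525),(526,239),(441,367),(344,516)]: print('screw s',ray(s,*up(*p,3.3,150,205),62)[:2].round(1))
print('ball',tri([(t,*up(143,206,5,240,105)),(s,*up(441,47,3.3,150,205))]))
# carriers
for nm,T,S in [('A',[(285,50),(408,53),(403,249),(276,247)],[(108,190),(46,260),(191,353),(257,278)]),('B',[(94,88),(219,95),(204,293),(77,287)],[(183,68),(119,132),(256,220),(319,154)])]:
    print(nm,'top',*[ray(t,*up(*p,6,165,160),6)[:2].round(1) for p in T]); print(nm,'sc',*[ray(s,*up(*p,4.5,250,130),6)[:2].round(1) for p in S])
print('holes',ray(t,*up(340,225,6,165,160),4)[:2],ray(s,*up(93,234,4.5,250,130),4)[:2],ray(t,*up(140,264,6,165,160),4)[:2],ray(s,*up(164,110,4.5,250,130),4)[:2])
E
```

```text
corners [705.6  60.7] [ 711.2 -355.5] [ 544.7 -357.2] [540.5  59.1]
pin top [583.2 -77.9]
pin top [ 584.3 -182.3]
pin top [ 586.1 -287.2]
pin sc [584.3 -80.1]
pin sc [ 586.4 -184.1]
pin sc [ 588.3 -289.2]
tri [583.66489672 -78.53498211  65.62979468] [array([0.0999133 , 0.09356926]), array([ 0.19079875, -0.03751467])]
tri [ 585.28792674 -183.14061399   64.99151948] [array([-0.01213935, -0.01017351]), array([-0.0234419 ,  0.00473365])]
tri [ 587.10322123 -288.6173129    64.48094602] [array([0.00895805, 0.00650401]), array([ 0.01745481, -0.0039268 ])]
screw t [697.3 -27.3]
screw t [ 699.8 -129.7]
screw t [ 700.8 -234.4]
screw t [ 703.1 -342.5]
screw t [549.6 -28.9]
screw t [ 551.5 -131.9]
screw t [ 553.3 -237.2]
screw t [ 554.4 -343.9]
screw s [549.7 -28.5]
screw s [ 551.9 -131.4]
screw s [ 553.3 -236.1]
screw s [ 554.5 -344.1]
screw s [698.4 -26.4]
screw s [ 699.4 -128.8]
screw s [ 701.3 -233.7]
ball (array([594.98626126,  21.50699755, 137.70984242]), [array([-0.03718431, -0.0390299 ]), array([-0.07136041,  0.01458376])])
A top [560.2 202.1] [556.9 135.7] [450.9 139.6] [453.5 207.4]
A sc [454.  205.4] [453.7 140.6] [558.  135.3] [561.2 202.2]
B top [541.9 305.4] [536.4 237.8] [429.8 245.8] [434.5 313.7]
B sc [437.5 315.3] [434.  247.3] [538.5 238.4] [543.4 304.9]
holes [464.72301607 173.33236662] [464.5639552  173.84507921] [446.22064992 280.48061295] [445.97732989 280.25620793]
```

Call:
step_arm:
  commands:
    - [[0.64,0.96,0],-0.01]
    - [[0.64,0.96,0],-0.01]
    - [[0.64,0.96,0],-0.01]
    - [[0.64,0.96,0],-0.01]
    - [[0.64,0.96,0],-0.01]
  gripper: 1

```text
time_s: 0.6
eef_pos: [338.7, -287.4, 242.1]
ee_rot: [-0.089, -0.701, -0.089, 0.701]
force: [-0.1, -0.1, 0.0]
grip_width: 0.145
```

Call:
step_arm:
  commands:
    - [[0.64,0.96,0],-0.01]
    - [[0.64,0.96,0],-0.01]
    - [[0.64,0.96,0],-0.01]
    - [[0.64,0.96,0],-0.01]
    - [[0.64,0.96,0],-0.01]

```text
time_s: 1.1
eef_pos: [466.8, -95.3, 242.2]
ee_rot: [-0.034, -0.706, -0.034, 0.706]
force: [1.0, 0.1, -0.5]
grip_width: 0.0
```

Call:
step_arm:
  commands:
    - [[0.64,0.96,-0.2],-0.01]
    - [[0.64,0.96,-0.2],-0.01]
    - [[0.54,0.96,-0.2],-0.006]
    - [[0,0,0],0]

```text
time_s: 1.5
eef_pos: [539.6, 22.1, 216.5]
ee_rot: [-0.007, -0.706, -0.008, 0.708]
force: [-0.7, -0.2, -0.0]
grip_width: 0.002
```

Call:
step_arm:
  commands:
    - [[0,0,-0.95],0]
    - [[0,0,-0.95],0]
    - [[0.4,0,0],0]
    - [[0,0,0],0]

```text
time_s: 1.9
eef_pos: [555.3, 17.5, 141.4]
ee_rot: [-0.005, -0.707, -0.006, 0.707]
force: [-1.0, 1.0, 0.3]
grip_width: -0.002
```

Call:
step_arm:
  commands:
    - [[0.3,0,0],0]
    - [[0.3,0,0],0]
    - [[0.3,0,0],0]
    - [[0.3,0,0],0]
    - [[0,0,0],0]

```text
time_s: 2.4
eef_pos: [603.5, 17.6, 143.0]
ee_rot: [0.006, 0.708, 0.005, -0.707]
force: [0.9, -0.2, 0.2]
grip_width: 0.003
```

```bash
python3 - <<'E'
from h import *
shot('scene','s1.png',(240,160,360,290),4.5);print(ctrl.sense()['eef_pos'],ctrl.sense()['force'])
E
```

```text
[602.85008113  17.75057496 142.78127559] [ 0.17449303 -0.2685498   0.49361883]
```

View pics/s1.png

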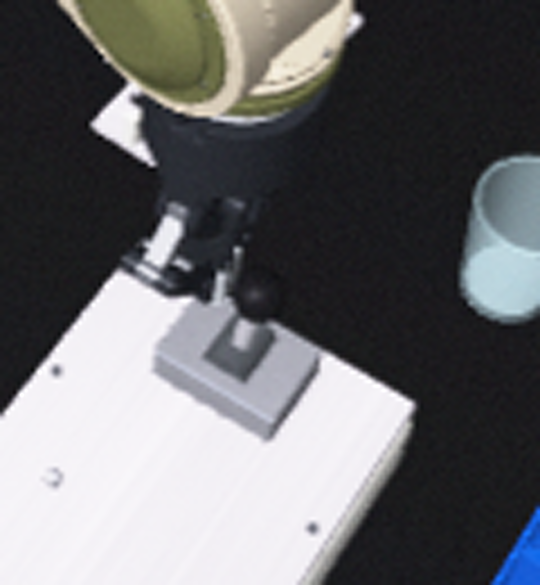

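Call:
step_arm:
  commands:
    - [[0.3,0.05,0],0]
    - [[0.3,0,0],0]
    - [[0.1,0,0],0]
    - [[0,0,0],0]

```text
time_s: 2.85
eef_pos: [628.5, 20.0, 142.4]
ee_rot: [-0.006, -0.705, -0.006, 0.709]
force: [-12.6, -0.5, 5.3]
grip_width: 0.003
```

Call:
step_arm:
  commands:
    - [[0.05,0,0],0]
    - [[0.05,0,0],0]
    - [[0,0,0],0]

```text
time_s: 3.15
eef_pos: [629.2, 20.1, 142.3]
ee_rot: [-0.006, -0.701, -0.006, 0.713]
force: [-33.3, -1.3, 15.0]
grip_width: 0.0
```

Call:
step_arm:
  commands:
    - [[-0.6,0,0],0]
    - [[-0.6,0.0,1],0]
    - [[-0.5,0.8,0.8],0]
    - [[-0.5,0.8,0],0]
    - [[-0.5,0.8,0],0]
  gripper: -1

```text
time_s: 3.65
eef_pos: [525.7, 116.7, 215.7]
ee_rot: [0.005, 0.708, 0.005, -0.706]
force: [1.2, 0.9, -0.0]
grip_width: 0.849
```

```bash
cat >> h.py <<'E'
def st():
    s=ctrl.sense();q=s['ee_rot'];m=R.from_quat([q[1],q[2],q[3],q[0]]).as_matrix()
    print('t%.2f'%s['time_s'],s['eef_pos'].round(1),'jaw deg %.2f'%np.degrees(np.arctan2(m[1,1],m[0,1])),'F',s['force'].round(1),'g',round(s['grip_width'],3),'nose',ctrl.nose_length,'q6 %.2f'%s['joints'][5])
E
python3 - <<'E'
from h import *
st()
shot('scene','s2.png');shot('top','t2.png');st()
E
```

```text
t3.65 [525.7 116.7 215.7] jaw deg -89.13 F [ 1.2  0.9 -0. ] g 0.849 nose 11.0 q6 1.56
t3.75 [524.4 118.9 215.2] jaw deg -88.88 F [ 0.6 -0.5 -0. ] g 0.994 nose 11.0 q6 1.56
```

View pics/s2.png

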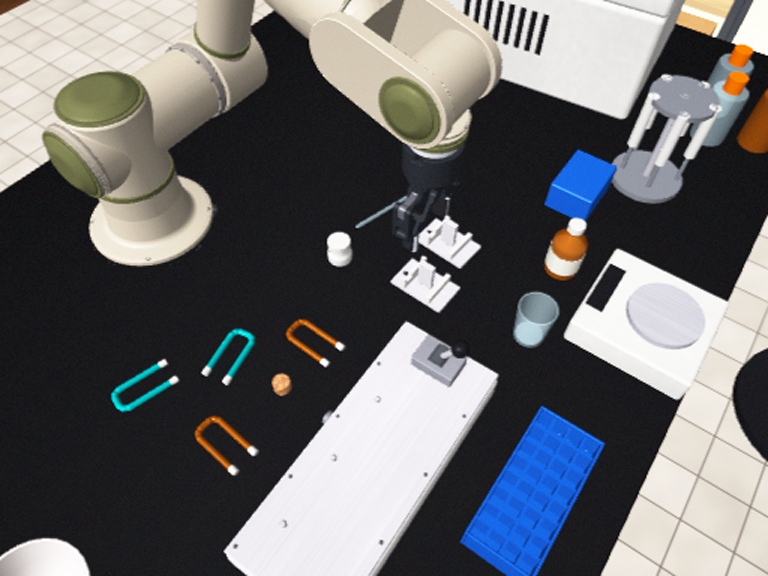

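View pics/t2.png

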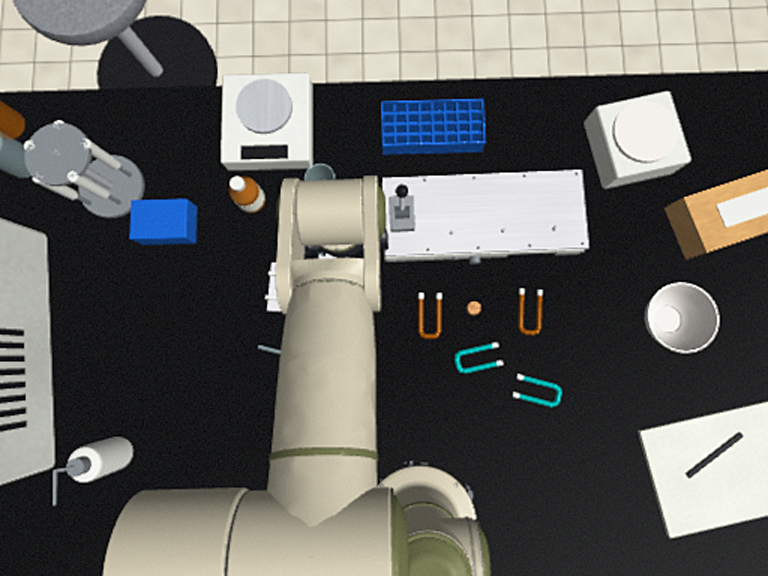

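Call:
step_arm:
  commands:
    - [[-0.24,0.66,-0.5],-0.01]
    - [[-0.23,0.66,-0.5],-0.01]
    - [[0,0,-0.9],0]
    - [[0,0,0],0]
    - [[0,0,0],0]

```text
time_s: 4.25
eef_pos: [508.4, 168.2, 139.1]
ee_rot: [-0.017, 0.707, -0.017, -0.707]
force: [-0.1, 0.2, 0.9]
grip_width: 0.997
```

```bash
python3 - <<'E'
from h import *
st();shot('scene','s3.png',(230,90,350,220),4.5);st()
E
```

```text
t4.25 [508.4 168.2 139.1] jaw deg -92.71 F [-0.1  0.2  0.9] g 0.997 nose 11.0 q6 1.72
t4.30 [509.  168.3 139.9] jaw deg -92.73 F [ 0.2 -0.5  0.2] g 1.003 nose 11.0 q6 1.72
```

View pics/s3.png

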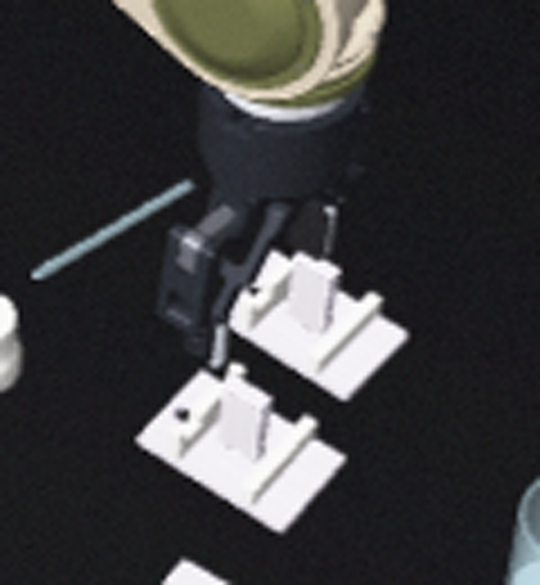

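Call:
step_arm:
  commands:
    - [[-0.08,0.08,-0.5],0]
    - [[0,0,-0.7],0]
    - [[0,0,-0.7],0]
    - [[0,0,-0.6],0]
    - [[0,0,0],0]

```text
time_s: 4.8
eef_pos: [504.6, 171.4, 37.5]
ee_rot: [0.017, -0.706, 0.017, 0.708]
force: [0.0, 0.2, 1.5]
grip_width: 1.002
```

Call:
step_arm:
  commands:
    - [[0,0,0],0]
    - [[0,0,0],0]
    - [[0,0,0],0]
    - [[0,0,0],0]
    - [[0,0,0],0]
  gripper: 1
  force: 50

```text
time_s: 5.3
eef_pos: [505.1, 172.1, 38.8]
ee_rot: [-0.017, 0.707, -0.017, -0.707]
force: [-0.3, 0.5, -1.1]
grip_width: 0.145
```

```bash
python3 - <<'E'
from h import *
st();shot('scene','s4.png',(230,90,350,220),4.5)
E
```

```text
t5.30 [505.1 172.1  38.8] jaw deg -92.68 F [-0.3  0.5 -1.1] g 0.145 nose 11.0 q6 1.73
```

View pics/s4.png

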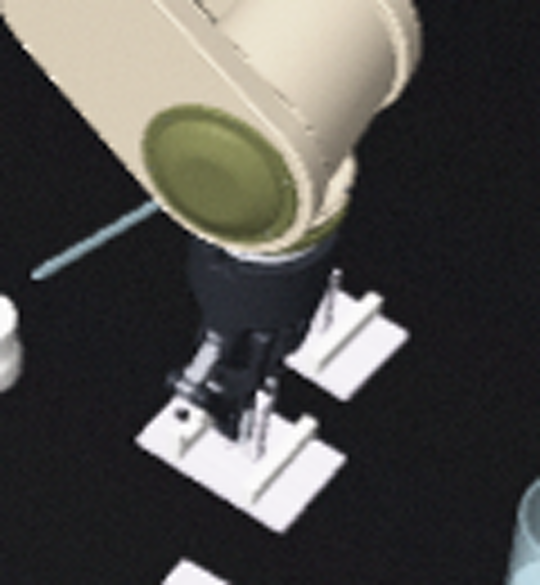

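Call:
step_arm:
  commands:
    - [[0,0,0.4],0]
    - [[0,0,0.6],0]
    - [[0,0,0.6],0]
    - [[0,0,0.55],0]
    - [[0,0,0],0]
  force: 80

```text
time_s: 5.85
eef_pos: [506.0, 172.3, 126.5]
ee_rot: [-0.017, 0.709, -0.016, -0.705]
force: [0.1, 0.8, -3.0]
grip_width: 0.104
```

Call:
step_arm:
  commands:
    - [[0,-0.8,0],0.004]
    - [[0,-0.9,0],0.004]
    - [[0,-0.9,0],0.004]
    - [[0,-0.9,0],0.004]
    - [[0,-0.9,0],0.004]

```text
time_s: 6.35
eef_pos: [504.1, -5.2, 122.8]
ee_rot: [-0.006, -0.706, -0.006, 0.708]
force: [0.6, -0.6, -3.0]
grip_width: 0.105
```

Call:
step_arm:
  commands:
    - [[0.4,-0.8,0],0]
    - [[0.8,-0.5,0],0]
    - [[0.8,-0.4,0],0]
    - [[0,0,0],0]
    - [[0,0,0],0]

```text
time_s: 6.85
eef_pos: [584.2, -71.8, 122.2]
ee_rot: [-0.005, -0.706, -0.006, 0.708]
force: [-0.5, 0.6, -2.3]
grip_width: 0.101
```

```bash
python3 - <<'E'
from h import *
st();shot('scene','s5.png',(200,150,360,290),4.5);shot('top','t5.png',(220,90,380,220),4.5)
E
```

```text
t6.85 [584.2 -71.8 122.2] jaw deg -89.11 F [-0.5  0.6 -2.3] g 0.101 nose 11.0 q6 1.23
```

View pics/s5.png

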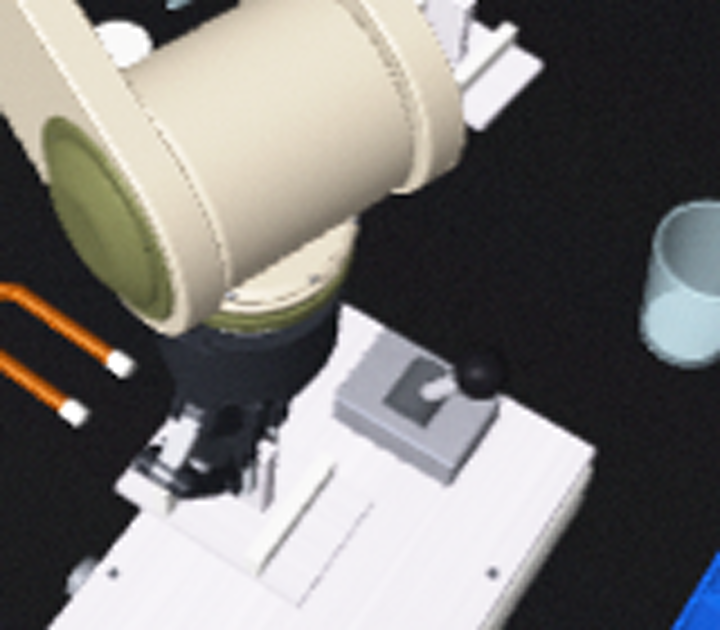

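View pics/t5.png

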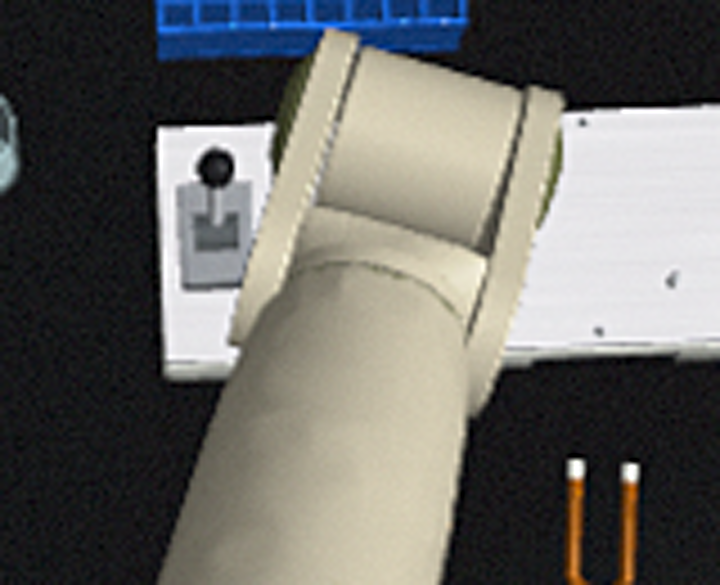

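```bash
python3 - <<'E'
from h import *
s=load('s5')
a=ray(s,*up(298,606,4.5,200,150),89.4);b=ray(s,*up(372,503,4.5,200,150),89.4);print(a,b,(a+b)/2)
th=np.arctan2(-(b-a)[0],(b-a)[1]);print(np.degrees(th),(a+b)/2-52*np.array([np.cos(th),np.sin(th),0]))
print(ray(s,*up(240,605,4.5,200,150),62))
E
```

```text
[ 638.19219502 -103.74190098   89.4       ] [637.40564677 -41.21482587  89.4       ] [637.79892089 -72.47836343  89.4       ]
0.7207040824406168 [585.80303463 -73.13243645  89.4       ]
[ 609.90805776 -109.22761137   62.        ]
```

Call:
step_arm:
  commands:
    - [[0.5,-0.07,0],0]
    - [[0.49,-0.07,0],0]
    - [[0,0,-0.2],0]
    - [[0,0,0],0]
    - [[0,0,0],0]

```text
time_s: 7.45
eef_pos: [623.5, -77.0, 115.9]
ee_rot: [-0.006, -0.707, -0.006, 0.708]
force: [-0.3, 1.3, -3.2]
grip_width: 0.102
```

```bash
python3 - <<'E'
from h import *
st();shot('scene','s6.png',(200,180,320,310),4.5);st()
E
```

```text
t7.45 [623.5 -77.  115.9] jaw deg -89.06 F [-0.3  1.3 -3.2] g 0.102 nose 11.0 q6 1.25
t7.50 [623.8 -77.2 116.3] jaw deg -89.08 F [-0.3  0.1 -2.7] g 0.105 nose 11.0 q6 1.25
```

View pics/s6.png

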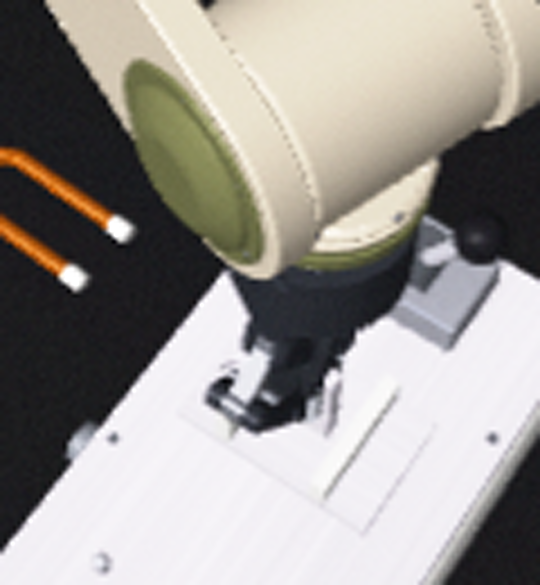

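Call:
step_arm:
  commands:
    - [[0,0,-0.1],0]
    - [[0,0,-0.05],0]
    - [[0,0,-0.05],0]
    - [[0,0,0],0]
    - [[0,0,0],0]

```text
time_s: 8.0
eef_pos: [624.5, -77.5, 108.3]
ee_rot: [0.006, 0.707, 0.006, -0.707]
force: [-0.2, 0.1, -1.3]
grip_width: 0.103
```

Call:
step_arm:
  commands:
    - [[0,0,-0.05],0]
    - [[0,0,-0.05],0]
    - [[0,0,0],0]
    - [[0,0,0],0]

```text
time_s: 8.4
eef_pos: [624.5, -77.5, 104.2]
ee_rot: [-0.006, -0.707, -0.006, 0.707]
force: [0.4, 0.2, -3.4]
grip_width: 0.099
```

Call:
step_arm:
  commands:
    - [[0,0,-0.05],0]
    - [[0,0,-0.04],0]
    - [[0,0,0],0]
    - [[0,0,0],0]

```text
time_s: 8.8
eef_pos: [624.6, -77.6, 100.9]
ee_rot: [0.006, 0.707, 0.006, -0.707]
force: [-0.6, -0.1, -0.3]
grip_width: 0.106
```

Call:
step_arm:
  commands:
    - [[0,0,0],0]
    - [[0,0,0],0]
    - [[0,0,0],0]
    - [[0,0,0],0]
    - [[0,0,0.2],0]
  gripper: -0.3

```text
time_s: 9.3
eef_pos: [624.0, -77.4, 108.0]
ee_rot: [-0.005, -0.706, -0.006, 0.708]
force: [-0.3, -0.6, -0.0]
grip_width: 0.651
```

Call:
step_arm:
  commands:
    - [[0,0,0.8],0]
    - [[0,0,0.9],0]
    - [[-0.5,0,0.9],0]
    - [[-1,0,0],0]
    - [[-1,0.5,0],0]

```text
time_s: 9.8
eef_pos: [523.7, -58.7, 213.9]
ee_rot: [0.005, 0.708, 0.005, -0.706]
force: [-0.6, -0.2, -0.6]
grip_width: 0.647
```

Call:
step_arm:
  commands:
    - [[0,0.9,0],0]
    - [[0,1,0],0]
    - [[0,1,0],0]
    - [[0,1,0],0]
    - [[0,1,0],0]

```text
time_s: 10.3
eef_pos: [524.4, 140.1, 213.6]
ee_rot: [0.006, 0.707, 0.006, -0.707]
force: [0.2, -0.4, 0.2]
grip_width: 0.649
```

```bash
python3 - <<'E'
from h import *
st();shot('scene','s7.png',(200,120,360,250),4.5);shot('top','t7.png',(160,90,330,220),4.5)
E
```

```text
t10.30 [524.4 140.1 213.6] jaw deg -89.09 F [ 0.2 -0.4  0.2] g 0.649 nose 11.0 q6 1.60
```

View pics/s7.png

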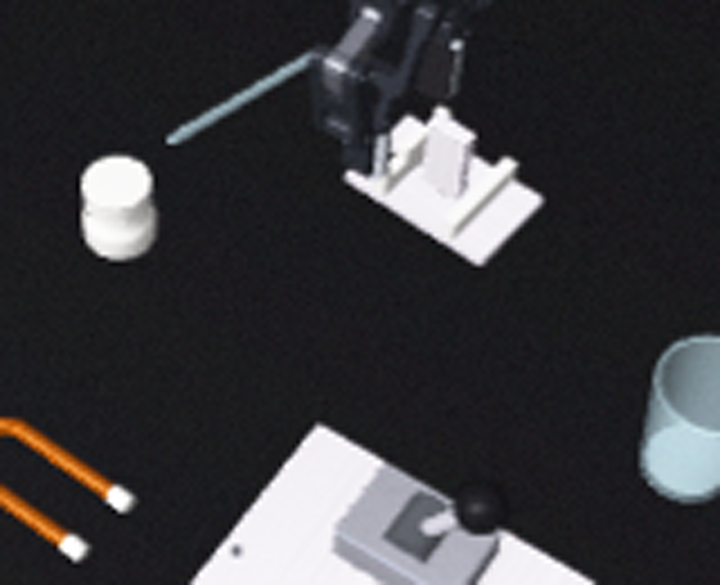

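View pics/t7.png

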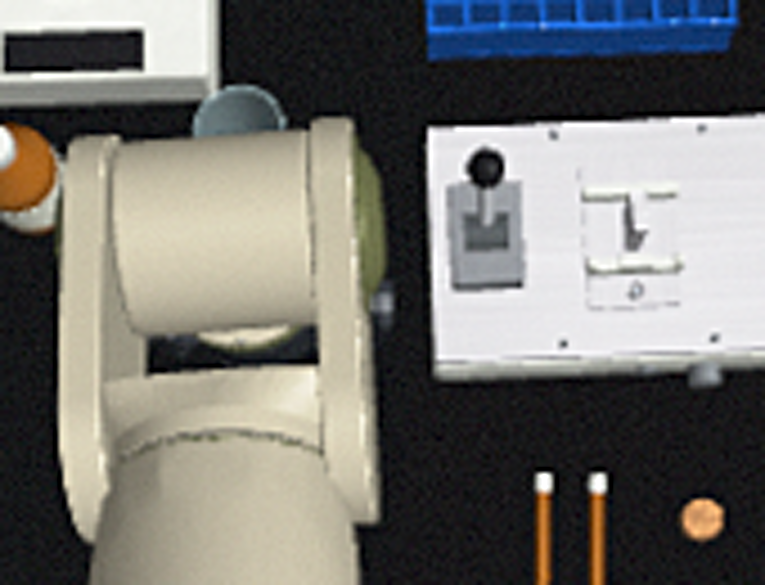

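Call:
step_arm:
  commands:
    - [[-0.23,0.85,0],-0.008]
    - [[-0.23,0.85,0],-0.008]
    - [[-0.23,0.85,-0.3],-0.008]
    - [[-0.24,0.86,-0.9],-0.007]
    - [[0,0,-0.6],0]

```text
time_s: 10.9
eef_pos: [486.0, 276.9, 140.1]
ee_rot: [0.028, -0.706, 0.028, 0.707]
force: [0.6, -1.5, 0.3]
grip_width: 0.65
```

Call:
step_arm:
  commands:
    - [[0,0,0],0]
    - [[0,0,0],0]

```text
time_s: 11.1
eef_pos: [488.2, 273.8, 142.3]
ee_rot: [-0.029, 0.707, -0.029, -0.706]
force: [0.2, -0.4, 0.3]
grip_width: 0.649
```

```bash
python3 - <<'E'
from h import *
st();shot('scene','s8.png',(230,70,350,200),4.5);st()
E
```

```text
t11.10 [488.2 273.8 142.3] jaw deg -94.70 F [ 0.2 -0.4  0.3] g 0.649 nose 11.0 q6 1.95
t11.15 [488.6 273.8 142.9] jaw deg -94.73 F [-0.1 -0.   0.4] g 0.65 nose 11.0 q6 1.96
```

View pics/s8.png

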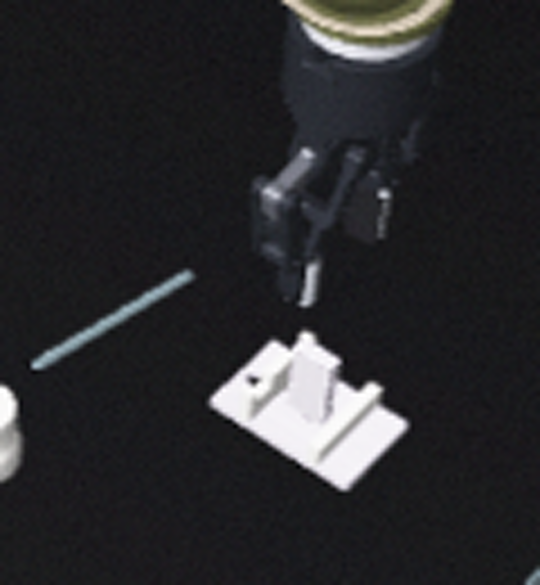

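Call:
step_arm:
  commands:
    - [[-0.04,0.06,-0.6],0]
    - [[0,0,-0.7],0]
    - [[0,0,-0.7],0]
    - [[0,0,-0.58],0]
    - [[0,0,0],0]

```text
time_s: 11.65
eef_pos: [485.6, 275.8, 37.1]
ee_rot: [0.029, -0.706, 0.03, 0.707]
force: [0.3, 0.0, 0.1]
grip_width: 0.652
```

Call:
step_arm:
  commands:
    - [[0,0,0],0]
    - [[0,0,0],0]
    - [[0,0,0],0]
    - [[0,0,0],0]
    - [[0,0,0],0]
  gripper: 1

```text
time_s: 12.15
eef_pos: [486.8, 277.0, 39.7]
ee_rot: [-0.029, 0.707, -0.028, -0.706]
force: [-0.4, -1.1, 8.3]
grip_width: 0.102
```

Call:
step_arm:
  commands:
    - [[0,0,0.4],0]
    - [[0,0,0.6],0]
    - [[0,0,0.6],0]
    - [[0,0,0.6],0]
    - [[0,0,0],0]

```text
time_s: 12.65
eef_pos: [487.2, 277.3, 129.2]
ee_rot: [-0.029, 0.709, -0.028, -0.704]
force: [-0.4, -0.1, -1.9]
grip_width: 0.104
```

Call:
step_arm:
  commands:
    - [[0,-0.6,0],0.003]
    - [[0,-0.9,0],0.003]
    - [[0,-0.9,0],0.003]
    - [[0,-0.9,0],0.003]
    - [[0,-0.9,0],0.003]

```text
time_s: 13.15
eef_pos: [485.1, 107.5, 125.0]
ee_rot: [0.012, -0.707, 0.012, 0.708]
force: [0.1, 0.5, -1.3]
grip_width: 0.103
```

Call:
step_arm:
  commands:
    - [[0,-0.9,0],0.003]
    - [[0,-0.9,0],0.003]
    - [[0,-0.9,0],0.003]
    - [[0,-0.9,0],0.003]
    - [[0.2,-0.9,0],0.004]

```text
time_s: 13.65
eef_pos: [492.8, -72.4, 125.0]
ee_rot: [-0.005, -0.706, -0.006, 0.708]
force: [0.7, 0.1, -1.6]
grip_width: 0.109
```

Call:
step_arm:
  commands:
    - [[0.6,-0.9,0],0]
    - [[0.6,-0.9,0],0]
    - [[0.6,-0.5,0],0]
    - [[0.4,-0.2,0],0]
    - [[0,0,0],0]

```text
time_s: 14.15
eef_pos: [582.4, -172.2, 124.3]
ee_rot: [-0.005, -0.707, -0.005, 0.707]
force: [-1.4, 0.1, -2.1]
grip_width: 0.101
```

```bash
python3 - <<'E'
from h import *
st();shot('scene','s9.png',(150,190,310,320),4.5);st()
E
```

```text
t14.15 [ 582.4 -172.2  124.3] jaw deg -89.14 F [-1.4  0.1 -2.1] g 0.101 nose 11.0 q6 1.08
t14.20 [ 581.5 -171.1  124.4] jaw deg -89.10 F [ 0.5  0.4 -1.8] g 0.103 nose 11.0 q6 1.08
```

View pics/s9.png

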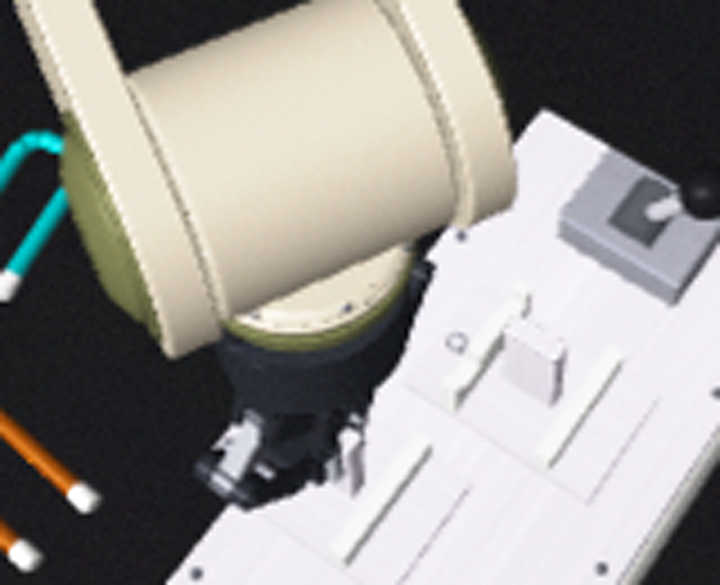

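```bash
python3 - <<'E'
from h import *
s=load('s9');U=lambda p,z:ray(s,*up(*p,4.5,150,190),z)
print('A bl,br',U((657,399),68),U((592,499),68))
print('B bl',U((470,484),90.9))
print('A bar', U((617,355),84),U((547,457),84),'B bar',U((427,447),106.9),U((342,553),106.9))
E
```

```text
A bl,br [677.36598016 -48.08554593  68.        ] [ 679.19404834 -106.62926836   68.        ]
B bl [ 634.83283985 -140.47539173   90.9       ]
A bar [652.89622852 -47.11100549  84.        ] [ 654.31057144 -107.67857137   84.        ] B bar [ 613.06343593 -142.8124192   106.9       ] [ 611.73159845 -202.03892588  106.9       ]
```

Call:
step_arm:
  commands:
    - [[0.55,-0.14,0],0]
    - [[0.55,-0.14,0],0]
    - [[0,0,-0.22],0]
    - [[0,0,0],0]
    - [[0,0,0],0]

```text
time_s: 14.7
eef_pos: [624.8, -181.7, 116.6]
ee_rot: [-0.005, -0.706, -0.006, 0.708]
force: [0.6, 0.9, -2.3]
grip_width: 0.103
```

```bash
python3 - <<'E'
from h import *
st();shot('scene','s10.png',(150,210,310,340),4.5);st()
s=load('s10')
E
```

```text
t14.70 [ 624.8 -181.7  116.6] jaw deg -89.06 F [ 0.6  0.9 -2.3] g 0.103 nose 11.0 q6 1.09
t14.75 [ 625.1 -181.9  117.2] jaw deg -89.07 F [-0.  -0.3 -2.3] g 0.104 nose 11.0 q6 1.09
```

View pics/s10.png

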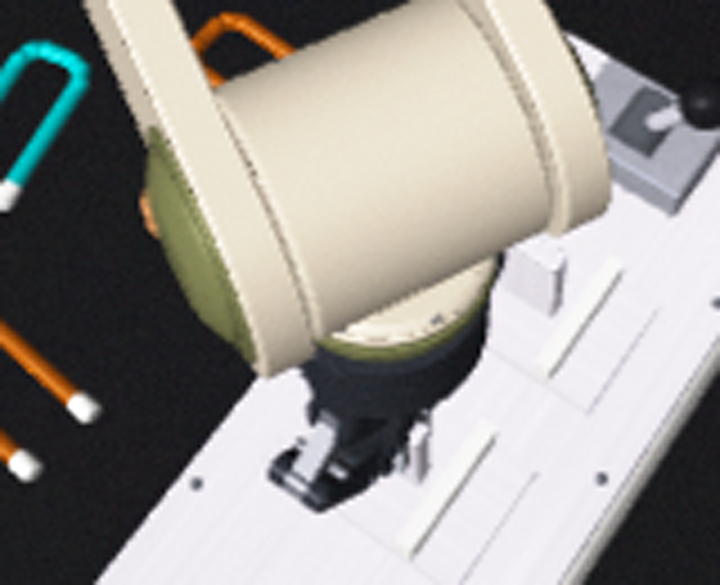

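Call:
step_arm:
  commands:
    - [[0.02,-0.01,-0.1],0]
    - [[0,0,-0.06],0]
    - [[0,0,-0.05],0]
    - [[0,0,0],0]
    - [[0,0,0],0]

```text
time_s: 15.25
eef_pos: [626.6, -182.8, 108.8]
ee_rot: [0.006, 0.707, 0.006, -0.707]
force: [0.2, 0.4, -1.4]
grip_width: 0.103
```

Call:
step_arm:
  commands:
    - [[0,0,-0.05],0]
    - [[0,0,-0.04],0]
    - [[0,0,0],0]
    - [[0,0,0],0]

```text
time_s: 15.65
eef_pos: [626.6, -182.8, 105.1]
ee_rot: [-0.006, -0.707, -0.006, 0.707]
force: [0.4, -0.2, -1.9]
grip_width: 0.103
```

Call:
step_arm:
  commands:
    - [[0,0,-0.05],0]
    - [[0,0,-0.04],0]
    - [[0,0,0],0]
    - [[0,0,0],0]

```text
time_s: 16.05
eef_pos: [626.7, -182.8, 101.8]
ee_rot: [0.006, 0.707, 0.006, -0.707]
force: [-0.6, 0.3, -0.7]
grip_width: 0.104
```

Seated; release and retreat towards the front for a look at everything.

Call:
step_arm:
  commands:
    - [[0,0,0],0]
    - [[0,0,0],0]
    - [[0,0,0],0]
    - [[0,0,0],0]
    - [[0,0,0.2],0]
  gripper: -0.3

```text
time_s: 16.55
eef_pos: [626.2, -182.6, 108.9]
ee_rot: [-0.005, -0.706, -0.006, 0.708]
force: [0.9, 0.6, -0.8]
grip_width: 0.646
```

Call:
step_arm:
  commands:
    - [[0,0,0.8],0]
    - [[0,0,0.9],0]
    - [[0,-0.5,0.9],0]
    - [[0,-0.9,0.3],0]
    - [[0,-0.9,0],0]

```text
time_s: 17.05
eef_pos: [627.3, -275.8, 229.6]
ee_rot: [0.007, 0.709, 0.005, -0.705]
force: [0.5, 1.1, -0.8]
grip_width: 0.648
```

Call:
step_arm:
  commands:
    - [[-0.4,-0.9,0],0]
    - [[-0.4,-0.9,0],0]
    - [[-0.4,-0.9,0],0]
    - [[0,0,0],0]
  gripper: -1

```text
time_s: 17.45
eef_pos: [576.2, -387.2, 225.8]
ee_rot: [-0.004, -0.707, -0.003, 0.707]
force: [0.4, 0.2, -0.2]
grip_width: 1.001
```

```bash
python3 - <<'E'
from h import *
st();shot('scene','s11.png',(100,190,320,350),3.6);shot('top','t11.png',(240,100,400,250),4)
E
```

```text
t17.45 [ 576.2 -387.2  225.8] jaw deg -89.40 F [ 0.4  0.2 -0.2] g 1.001 nose 11.0 q6 0.80
```

View pics/s11.png

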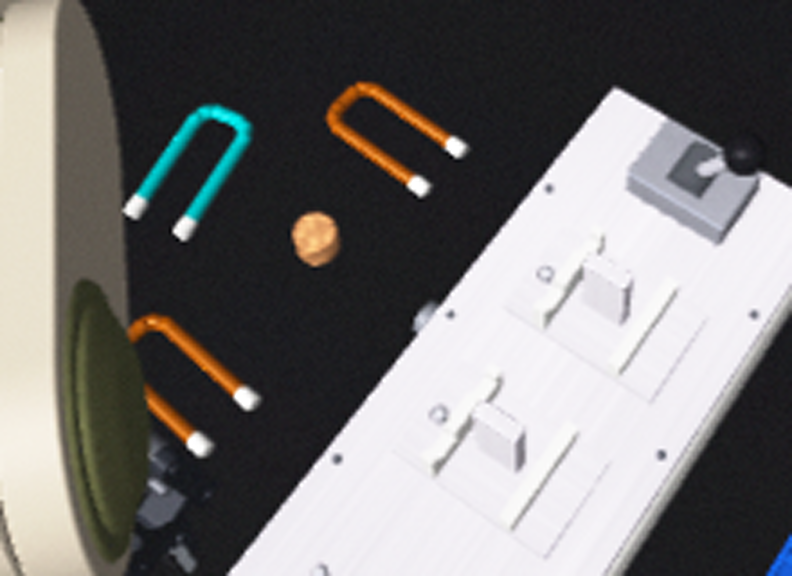

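View pics/t11.png

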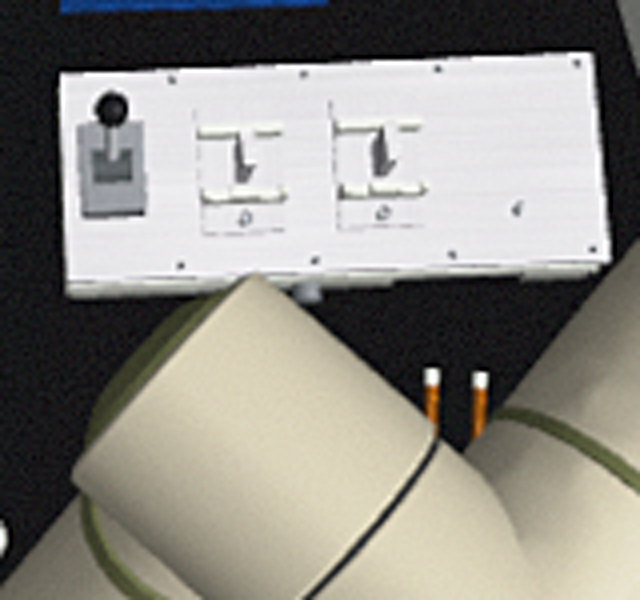

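```bash
cat >> h.py <<'E'
def tubes(c,z=5):
    """orange blobs + adjacent white caps -> ray points on plane, then fit 2 legs"""
    im=c['image'];hsv=cv2.cvtColor(im,cv2.COLOR_BGR2HSV)
    m=cv2.inRange(hsv,(5,150,70),(20,255,255))
    n,l,stt,ce=cv2.connectedComponentsWithStats(m)
    w=cv2.inRange(hsv,(0,0,130),(179,70,255))
    out=[]
    for i in range(1,n):
        if 60<stt[i,4]<900:
            mm=(l==i).astype(np.uint8)
            d=cv2.dilate(mm,np.ones((5,5)));seeds=(d>0)&(w>0)
            nw,lw,sw,cw=cv2.connectedComponentsWithStats(w)
            ids=[k for k in np.unique(lw[seeds]) if k>0 and sw[k,4]<60]
            caps=[]
            for k in ids:
                yy,xx=np.nonzero(lw==k);wt=im[yy,xx].astype(float).sum(1)
                caps.append(ray(c,(xx*wt).sum()/wt.sum(),(yy*wt).sum()/wt.sum(),z)[:2])
            yy,xx=np.nonzero(mm);P=np.array([ray(c,x,y,z)[:2] for x,y in zip(xx,yy)])
            out.append((stt[i,4],[p.round(1) for p in caps],P))
    return out
def fit(caps,P):
    a=np.mean(caps,axis=0);r=cv2.minAreaRect(P.astype(np.float32))
    b=caps[1]-caps[0];nb=np.array([b[1],-b[0]])/np.linalg.norm(b)
    cen=P.mean(0)
    if (a-cen)@nb>0: nb=-nb   # tube x axis: from caps to bend
    t=(P-a)@nb
    return a,np.degrees(np.arctan2(nb[1],nb[0])),np.linalg.norm(b),t.max(),r
E
python3 - <<'E'
from h import *
for n in ['top0','scene0','s11']:
    c=load(n)
    for ar,caps,P in tubes(c):
        print(n,ar,caps,P.mean(0).round(1), fit(caps,P) if len(caps)==2 else '')
E
```

```text
top0 293 [array([828.4, 916.5])] [878.3 897.6] 
top0 214 [array([711.2, 334.3])] [697.8 362.4] 
top0 203 [array([ 466.7, -230.3]), array([ 462.8, -268.4])] [ 413.2 -245.2] (array([ 464.75, -249.35]), np.float64(174.15543412261317), np.float64(38.29908615097751), np.float64(91.88781311027807), ((413.60345458984375, -245.1936492919922), (49.34141159057617, 81.15313720703125), 84.06009674072266))
top0 204 [array([462. , -16.4]), array([460. , -54.8])] [408.3 -33.5] (array([461. , -35.6]), np.float64(177.0185387800178), np.float64(38.452048059888824), np.float64(90.26987526653045), ((410.8031921386719, -34.06126022338867), (47.780311584472656, 79.63114929199219), 88.31990814208984))
scene0 90 [] [-844.7  288.8] 
scene0 178 [] [ 752.6 1198.9] 
scene0 191 [] [ 777.1 1082.3] 
scene0 532 [] [862.1 948.4] 
scene0 368 [array([643.2, 391. ])] [674.5 403.4] 
scene0 285 [array([461.2, -14.5]), array([459.6, -52.8])] [408.6 -31.7] (array([460.4 , -33.65]), np.float64(177.6078335782898), np.float64(38.33340579703295), np.float64(90.25433641705945), ((412.08209228515625, -31.488086700439453), (48.86
[... 170 characters left out ...]
4.86024262100943), np.float64(37.95260201883394), np.float64(89.53005139515264), ((415.33880615234375, -243.9510955810547), (48.28529739379883, 81.64000701904297), 85.45940399169922))
s11 178 [] [ 752.8 1198.6] 
s11 191 [] [ 777.1 1082.3] 
s11 533 [] [862.2 948.2] 
s11 367 [array([643.2, 391. ])] [674.4 403.3] 
s11 285 [array([461.2, -14.5]), array([459.7, -52.8])] [408.6 -31.7] (array([460.45, -33.65]), np.float64(177.757186216984), np.float64(38.32936211313723), np.float64(90.28119488913232), ((412.08209228515625, -31.488086700439453), (48.86849594116211, 83.67273712158203), 87.9489517211914))
s11 181 [array([ 465.5, -229.1])] [ 413. -227.] 
s11 84 [array([ 462.1, -266.9])] [ 434.  -264.6]
```

Call:
step_arm:
  commands:
    - [[-0.77,0.71,-0.2],-0.007]
    - [[-0.77,0.71,-0.2],-0.007]
    - [[-0.77,0.71,-0.2],-0.007]
    - [[-0.77,0.71,-0.3],-0.006]
    - [[-0.75,0.72,-0.3],-0.006]

```text
time_s: 18.05
eef_pos: [424.7, -237.9, 177.7]
ee_rot: [-0.03, 0.707, -0.031, -0.706]
force: [0.4, 0.1, -1.3]
grip_width: 0.995
```

Call:
step_arm:
  commands:
    - [[0,0,-0.8],0]
    - [[0,0,-0.8],0]
    - [[0,0,-0.7],0]
    - [[0,0,0],0]
    - [[0,0,0],0]

```text
time_s: 18.55
eef_pos: [426.1, -240.0, 86.6]
ee_rot: [-0.03, 0.707, -0.031, -0.706]
force: [-0.5, 0.1, 0.8]
grip_width: 0.999
```

```bash
python3 - <<'E'
from h import *
st();c=shot('scene','s12.png',(120,180,270,330),4);st()
for ar,caps,P in tubes(c):
    if P.mean(0)[1]<0: print(ar,caps,P.mean(0))
E
```

```text
t18.55 [ 426.1 -240.    86.6] jaw deg -94.96 F [-0.5  0.1  0.8] g 0.999 nose 11.0 q6 0.90
t18.60 [ 426.4 -240.4   87.1] jaw deg -94.97 F [ 0.1 -0.4  0.1] g 1.001 nose 11.0 q6 0.90
283 [array([461.2, -14.5]), array([459.6, -52.8])] [408.60784587 -31.61783034]
358 [array([ 465.5, -229.1]), array([ 462.1, -266.9])] [ 412.48569479 -243.78267625]
```

View pics/s12.png

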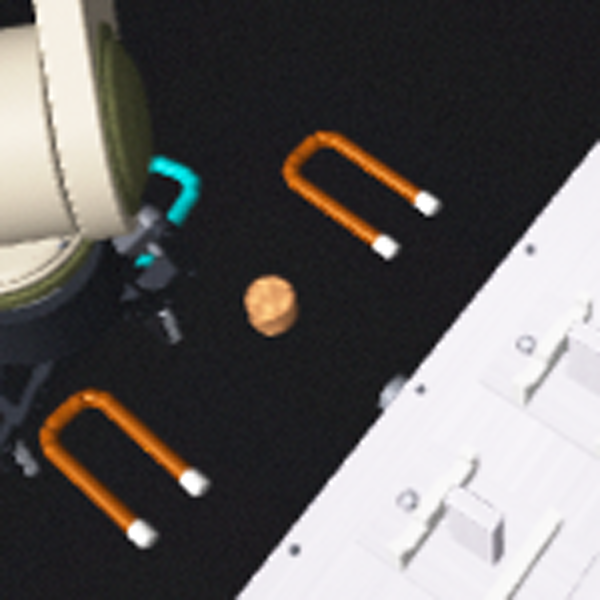

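Call:
step_arm:
  commands:
    - [[-0.08,-0.1,-0.6],-0.002]
    - [[0,0,-0.6],0]
    - [[0,0,-0.5],0]
    - [[0,0,0],0]
    - [[0,0,0],0]

```text
time_s: 19.1
eef_pos: [423.0, -244.9, 19.1]
ee_rot: [-0.033, 0.707, -0.034, -0.706]
force: [0.6, -0.4, -0.6]
grip_width: 1.005
```

```bash
python3 - <<'E'
from h import *
st();c=shot('scene','s13.png',(120,230,250,350),5);st()
E
```

```text
t19.10 [ 423.  -244.9   19.1] jaw deg -95.37 F [ 0.6 -0.4 -0.6] g 1.005 nose 11.0 q6 0.90
t19.15 [ 423.1 -245.    19.3] jaw deg -95.37 F [ 0.5 -0.8 -0.2] g 1.003 nose 11.0 q6 0.90
```

View pics/s13.png

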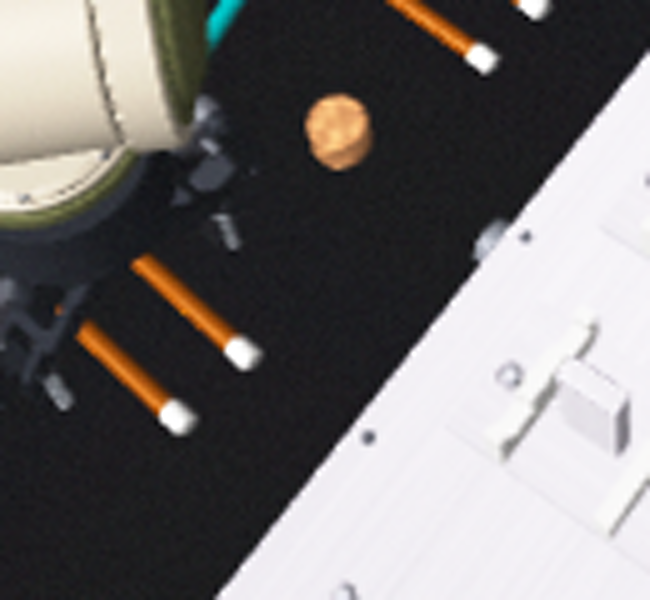

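Call:
step_arm:
  commands:
    - [[0,0,-0.12],0]
    - [[0,0,-0.11],0]
    - [[0,0,0],0]
    - [[0,0,0],0]

```text
time_s: 19.55
eef_pos: [422.3, -244.4, 8.4]
ee_rot: [0.033, -0.706, 0.033, 0.706]
force: [0.0, 0.1, -0.1]
grip_width: 1.002
```

Call:
step_arm:
  commands:
    - [[0,0,0],0]
    - [[0,0,0],0]
    - [[0,0,0],0]
    - [[0,0,0],0]
  gripper: 1
  force: 30

```text
time_s: 19.95
eef_pos: [422.3, -244.5, 8.8]
ee_rot: [-0.033, 0.706, -0.033, -0.706]
force: [-0.9, 0.6, 5.4]
grip_width: 0.547
```

```bash
python3 - <<'E'
from h import *
st();c=shot('scene','s14.png',(120,230,250,350),5);st()
E
```

```text
t19.95 [ 422.3 -244.5    8.8] jaw deg -95.38 F [-0.9  0.6  5.4] g 0.547 nose 11.0 q6 0.90
t20.00 [ 422.3 -244.5    8.8] jaw deg -95.38 F [-1.2  1.1  5.6] g 0.546 nose 11.0 q6 0.90
```

View pics/s14.png

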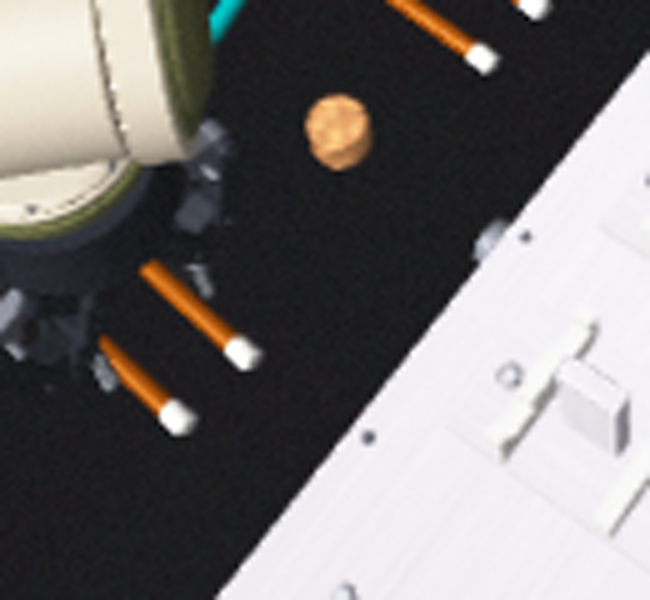

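Call:
step_arm:
  commands:
    - [[0,0,0.15],0]
    - [[0,0,0.4],0]
    - [[0,0,0.5],0]
    - [[0,0,0.3],0]
    - [[0,0,0],0]
  force: 40

```text
time_s: 20.5
eef_pos: [422.8, -244.9, 63.8]
ee_rot: [-0.033, 0.707, -0.034, -0.706]
force: [-0.1, 0.4, -0.9]
grip_width: 0.541
```

```bash
python3 - <<'E'
from h import *
st();c=shot('scene','s15.png',(120,210,250,330),5);st()
E
```

```text
t20.50 [ 422.8 -244.9   63.8] jaw deg -95.38 F [-0.1  0.4 -0.9] g 0.541 nose 11.0 q6 0.90
t20.55 [ 422.4 -244.5   62.7] jaw deg -95.39 F [-0.4  0.6  0. ] g 0.537 nose 11.0 q6 0.90
```

View pics/s15.png

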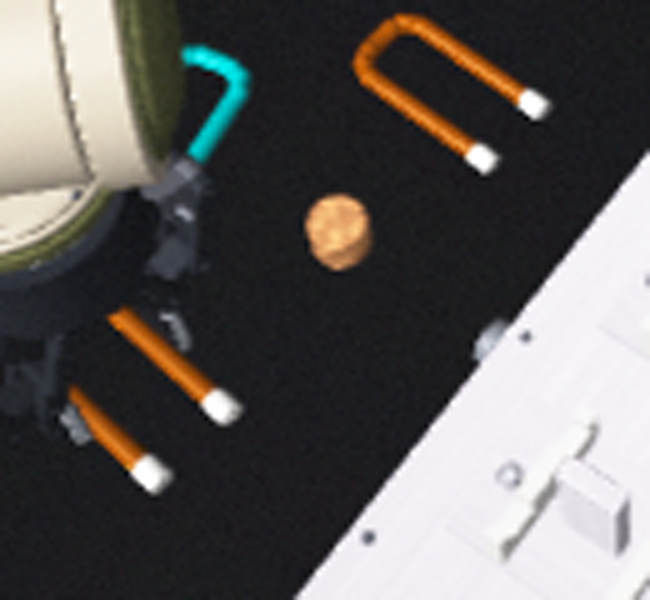

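Call:
step_arm:
  commands:
    - [[0,0,0],0.047]
    - [[0,0,0],0.047]
    - [[0,0,0],0.047]
    - [[0,0,0],0.047]
    - [[0,0,0],0.047]

```text
time_s: 21.05
eef_pos: [421.8, -244.0, 61.3]
ee_rot: [-0.225, -0.67, -0.226, 0.67]
force: [-0.8, 0.4, -0.7]
grip_width: 0.543
```

Call:
step_arm:
  commands:
    - [[0,0,0],0.047]
    - [[0,0,0],0.047]
    - [[0,0,0],0.047]
    - [[0,0,0],0.047]
    - [[0,0,0],0.047]

```text
time_s: 21.55
eef_pos: [421.9, -244.0, 61.4]
ee_rot: [-0.452, -0.543, -0.453, 0.543]
force: [-0.5, -0.5, -0.6]
grip_width: 0.54
```

Call:
step_arm:
  commands:
    - [[0,0,0],0.047]
    - [[0,0,0],0.047]
    - [[0,0,0],0.047]
    - [[0,0,0],0.047]
    - [[0,0,0],0.047]

```text
time_s: 22.05
eef_pos: [421.8, -244.0, 61.3]
ee_rot: [0.617, 0.344, 0.619, -0.343]
force: [0.1, 0.7, -0.3]
grip_width: 0.541
```

Call:
step_arm:
  commands:
    - [[0,0,0],0.047]
    - [[0,0,0],0.047]
    - [[0,0,0],0.047]
    - [[0,0,0],0.047]
    - [[0,0,0],0.047]

```text
time_s: 22.55
eef_pos: [421.8, -244.0, 61.3]
ee_rot: [0.7, 0.098, 0.701, -0.097]
force: [0.4, 0.8, -0.4]
grip_width: 0.54
```

Call:
step_arm:
  commands:
    - [[0,0,0],0.047]
    - [[0,0,0],0.047]
    - [[0,0,0],0]
    - [[0,0,0],0]

```text
time_s: 22.95
eef_pos: [422.0, -244.2, 61.8]
ee_rot: [0.707, -0.003, 0.707, 0.003]
force: [-0.2, 0.9, -0.3]
grip_width: 0.541
```

```bash
python3 - <<'E'
from h import *
st();c=shot('scene','s16.png',(120,210,250,330),5);shot('top','t16.png',(230,100,390,230),4.5);st()
E
```

```text
t22.95 [ 422.  -244.2   61.8] jaw deg 90.50 F [-0.2  0.9 -0.3] g 0.541 nose 11.0 q6 -2.34
t23.05 [ 422.1 -244.3   62. ] jaw deg 90.56 F [ 0.6 -0.4 -1. ] g 0.543 nose 11.0 q6 -2.35
```

View pics/s16.png

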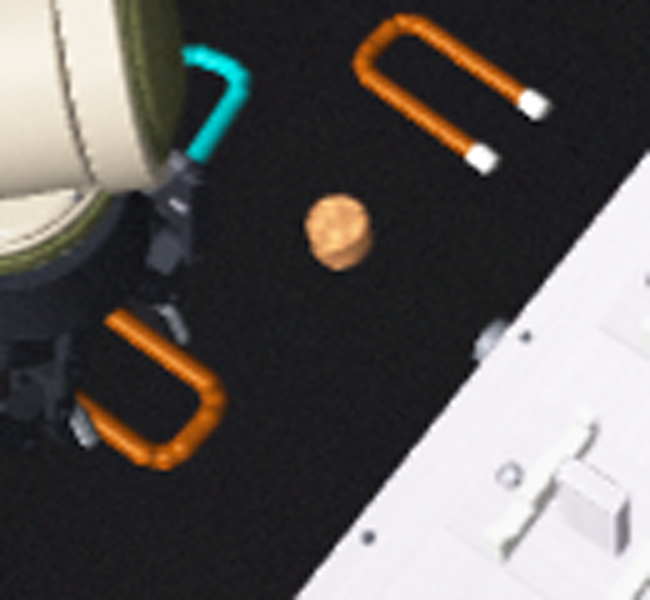

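View pics/t16.png

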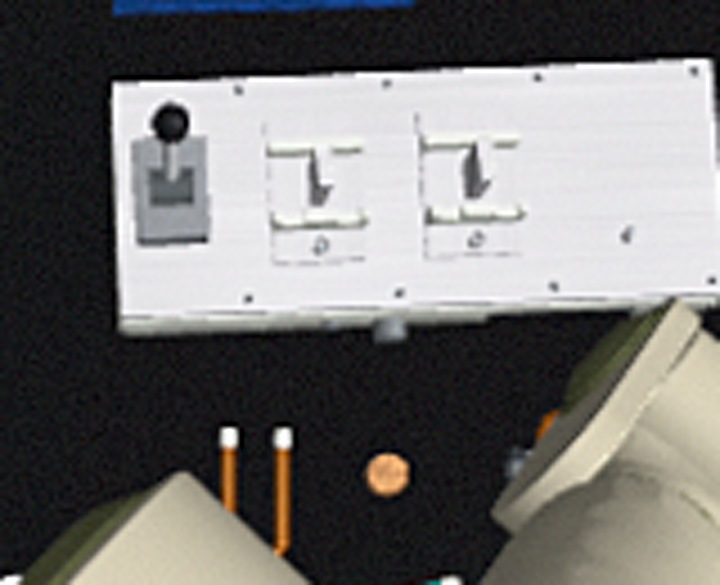

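Call:
step_arm:
  commands:
    - [[0.2,0.1,0.8],0]
    - [[0.7,0.25,0.6],0.001]
    - [[0.85,0.25,0.6],0.001]
    - [[0.85,0.25,0.5],0]
    - [[0.85,0.25,0.2],0]

```text
time_s: 23.55
eef_pos: [562.1, -200.1, 172.6]
ee_rot: [0.708, -0.007, 0.706, 0.005]
force: [-0.4, -0.1, -0.4]
grip_width: 0.543
```

Call:
step_arm:
  commands:
    - [[0.85,0.25,0],0]
    - [[0.7,0.2,0],0]
    - [[0,0,0],0]
    - [[0,0,0],0]

```text
time_s: 23.95
eef_pos: [622.1, -182.2, 169.6]
ee_rot: [0.707, -0.006, 0.708, 0.007]
force: [-0.8, -0.2, -1.3]
grip_width: 0.543
```

```bash
python3 - <<'E'
from h import *
st();c=shot('scene','s17.png',(150,180,290,320),4.2);shot('top','t17.png',(240,60,370,190),4.5);st()
E
```

```text
t23.95 [ 622.1 -182.2  169.6] jaw deg 91.05 F [-0.8 -0.2 -1.3] g 0.543 nose 11.0 q6 -2.05
t24.05 [ 621.5 -182.7  170.3] jaw deg 91.01 F [-0.4  0.6  0.3] g 0.545 nose 11.0 q6 -2.05
```

View pics/s17.png

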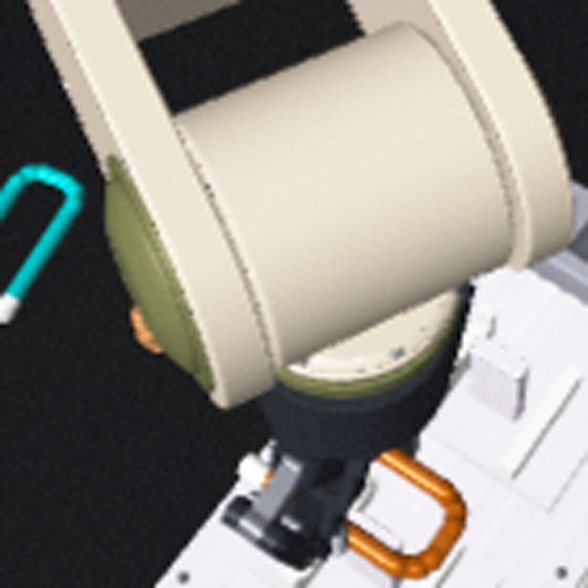

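View pics/t17.png

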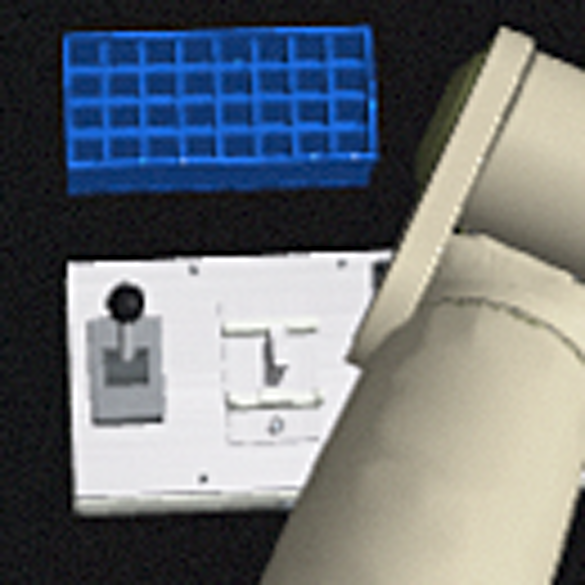

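```bash
cat >> h.py <<'E'
def held(c,z,lo,hi):
    im=c['image'];hsv=cv2.cvtColor(im,cv2.COLOR_BGR2HSV);m=cv2.inRange(hsv,(5,150,70),(20,255,255))
    yy,xx=np.nonzero(m);P=np.array([ray(c,x,y,z)[:2] for x,y in zip(xx,yy)])
    k=(P>lo).all(1)&(P<hi).all(1);P=P[k];e=P[P[:,0]>P[:,0].max()-20]
    print('xmax %.1f  ymin %.1f ymax %.1f (bend part)'%(np.sort(P[:,0])[-6:].mean(),np.sort(e[:,1])[:4].mean(),np.sort(e[:,1])[-4:].mean()))
    b=P[P[:,0]>np.sort(P[:,0])[-6:].mean()-7];print('bend mid y',b[:,1].mean(), 'n',len(P))
E
python3 - <<'E'
from h import *
held(load('s17'),166.5,(600,-230),(720,-130))
E
```

```text
xmax 668.6  ymin -203.7 ymax -158.9 (bend part)
bend mid y -181.86550685893664 n 249
```

Call:
step_arm:
  commands:
    - [[0.14,0,-0.2],0]
    - [[0,0,-0.5],0]
    - [[0,0,-0.5],0]
    - [[0,0,-0.3],0]
    - [[0,0,0],0]

```text
time_s: 24.55
eef_pos: [627.0, -182.3, 108.5]
ee_rot: [0.706, -0.006, 0.708, 0.007]
force: [0.2, -0.2, 0.7]
grip_width: 0.543
```

```bash
python3 - <<'E'
from h import *
st();c=shot('scene','s18.png',(170,210,290,340),4.5);st()
E
```

```text
t24.55 [ 627.  -182.3  108.5] jaw deg 91.06 F [ 0.2 -0.2  0.7] g 0.543 nose 11.0 q6 -2.05
t24.60 [ 627.6 -182.6  110. ] jaw deg 91.07 F [ 0.1  0.1 -0.1] g 0.54 nose 11.0 q6 -2.05
```

View pics/s18.png

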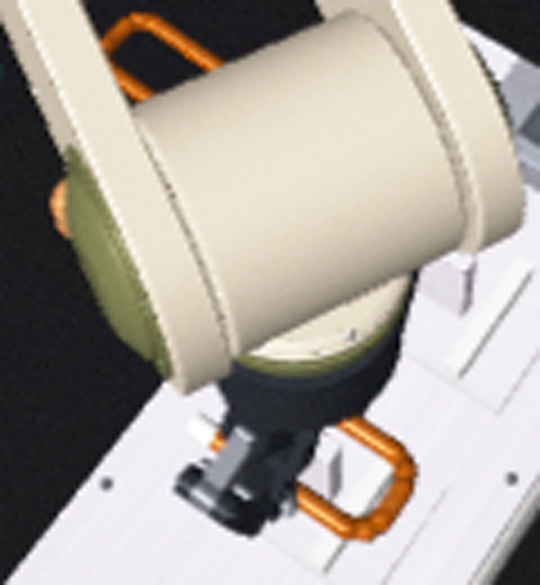

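Call:
step_arm:
  commands:
    - [[0,0,-0.2],0]
    - [[0,0,-0.15],0]
    - [[0,0,0],0]
    - [[0,0,0],0]

```text
time_s: 25.0
eef_pos: [627.9, -182.4, 96.5]
ee_rot: [0.707, -0.007, 0.707, 0.007]
force: [0.4, 0.4, -0.0]
grip_width: 0.543
```

Call:
step_arm:
  commands:
    - [[0,0,-0.03],0]
    - [[0,0,-0.03],0]
    - [[0,0,0],0]

```text
time_s: 25.3
eef_pos: [627.8, -182.4, 93.9]
ee_rot: [0.707, -0.007, 0.707, 0.007]
force: [0.3, -0.9, -0.4]
grip_width: 0.538
```

Call:
step_arm:
  commands:
    - [[0,0,-0.025],0]
    - [[0,0,0],0]
    - [[0,0,0],0]

```text
time_s: 25.6
eef_pos: [627.9, -182.4, 93.0]
ee_rot: [0.707, -0.007, 0.707, 0.007]
force: [0.6, 0.5, -0.3]
grip_width: 0.546
```

Call:
step_arm:
  commands:
    - [[0,0,0],0]
    - [[0,0,0],0]
    - [[0,0,0],0]
  gripper: -0.5

```text
time_s: 25.9
eef_pos: [627.9, -182.4, 93.1]
ee_rot: [0.707, -0.007, 0.707, 0.007]
force: [0.5, -0.5, -0.5]
grip_width: 0.749
```

Call:
step_arm:
  commands:
    - [[0,0,0.5],0]
    - [[0,0,0.9],0]
    - [[0,0,0.9],0]
    - [[0,0,0.6],0]

```text
time_s: 26.3
eef_pos: [628.3, -182.6, 211.9]
ee_rot: [0.708, -0.007, 0.706, 0.006]
force: [-0.8, 0.0, -0.7]
grip_width: 0.755
```

Call:
step_arm:
  commands:
    - [[-0.87,0.6,0],-0.003]
    - [[-0.87,0.6,0],-0.003]
    - [[-0.87,0.6,0],-0.003]
    - [[-0.87,0.6,0],-0.003]
    - [[-0.87,0.6,-0.5],-0.004]
  gripper: -1

```text
time_s: 26.8
eef_pos: [453.4, -61.9, 190.6]
ee_rot: [0.709, 0.011, 0.705, -0.012]
force: [0.7, 0.2, -0.1]
grip_width: 1.0
```

Call:
step_arm:
  commands:
    - [[-0.87,0.6,-0.8],-0.003]
    - [[0,0.1,-0.8],0]
    - [[0,0,-0.7],0]
    - [[0,0,0],0]
    - [[0,0,0],0]

```text
time_s: 27.3
eef_pos: [421.5, -36.0, 99.6]
ee_rot: [0.707, 0.014, 0.707, -0.014]
force: [0.5, -0.1, 0.5]
grip_width: 1.001
```

```bash
python3 - <<'E'
from h import *
st();c=shot('scene','s19.png',(130,180,300,330),4);shot('top','t19.png',(240,90,400,230),4.2);st()
for ar,caps,P in tubes(c):
    if P.mean(0)[1]<0: print(ar,caps,P.mean(0))
E
```

```text
t27.30 [421.5 -36.   99.6] jaw deg 87.67 F [ 0.5 -0.1  0.5] g 1.001 nose 11.0 q6 -1.89
t27.40 [422.  -36.2 100.2] jaw deg 87.66 F [-0.9 -0.5 -0.7] g 1.002 nose 11.0 q6 -1.89
143 [array([372.2, -38.1]), array([461.2, -14.5])] [408.6933772  -14.92173696]
116 [array([372.2, -38.1]), array([459.7, -52.8])] [415.48448678 -50.70542077]
301 [] [ 737.58984122 -151.92326756]
```

View pics/s19.png

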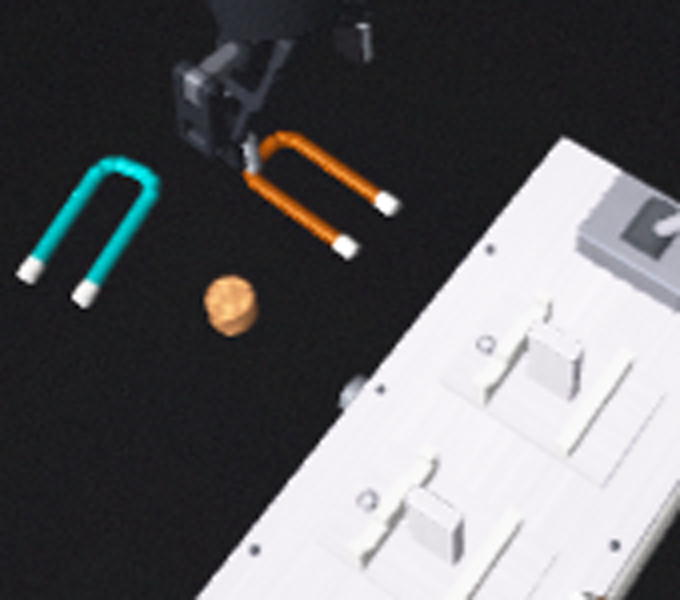

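View pics/t19.png

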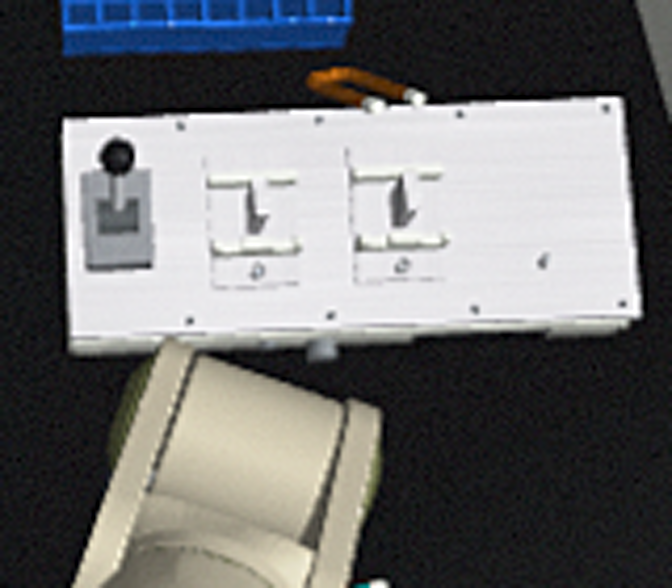

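```bash
python3 - <<'E'
from h import *
c=shot('scene','s20.png',(230,230,400,370),4.5);c=shot('top','t20.png',(280,80,380,150),7);st()
E
```

```text
t27.50 [421.8 -36.1 100. ] jaw deg 87.67 F [ 0.4 -0.1 -0.3] g 0.999 nose 11.0 q6 -1.89
```

View pics/s20.png

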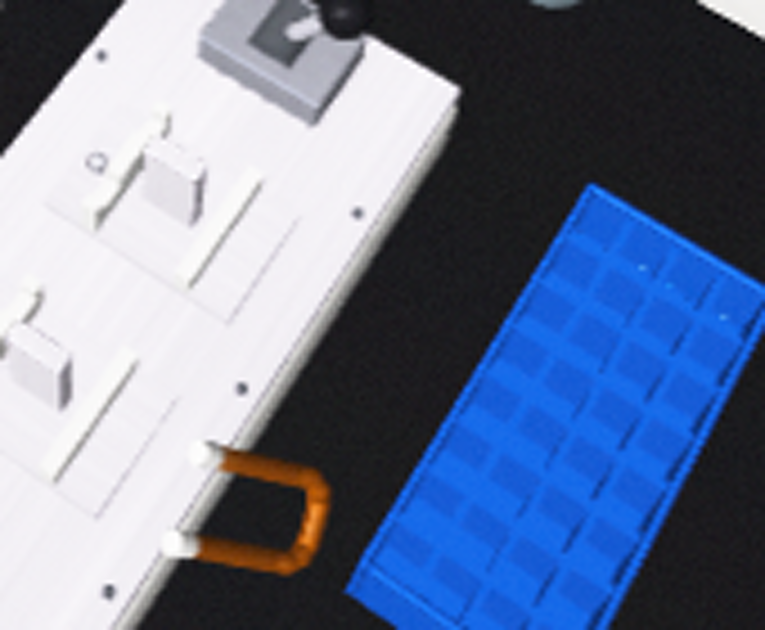

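View pics/t20.png

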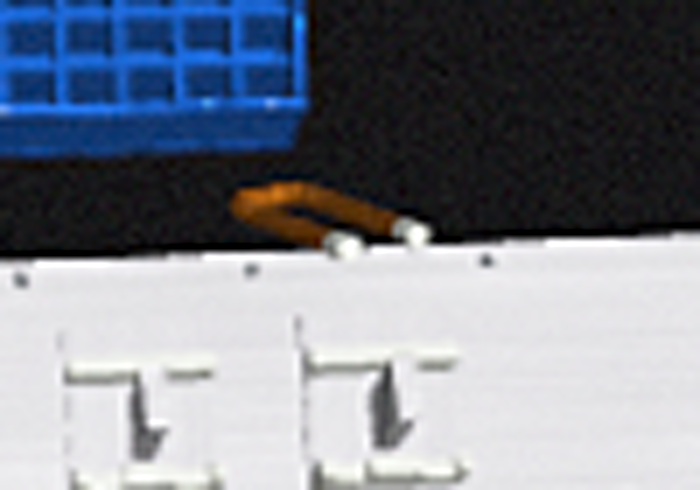

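Call:
step_arm:
  commands:
    - [[-0.07,0.08,-0.6],0]
    - [[0,0,-0.7],0]
    - [[0,0,-0.7],0]
    - [[0,0,0],0]
    - [[0,0,0],0]

```text
time_s: 28.0
eef_pos: [418.8, -32.8, 19.7]
ee_rot: [0.707, 0.014, 0.707, -0.014]
force: [-0.5, 0.7, 0.7]
grip_width: 1.001
```

```bash
python3 - <<'E'
from h import *
st();c=shot('scene','s21.png',(150,180,260,300),5);st()
E
```

```text
t28.00 [418.8 -32.8  19.7] jaw deg 87.67 F [-0.5  0.7  0.7] g 1.001 nose 11.0 q6 -1.89
t28.05 [419.1 -32.9  20.1] jaw deg 87.68 F [-0.1  0.4 -0.4] g 0.999 nose 11.0 q6 -1.89
```

View pics/s21.png

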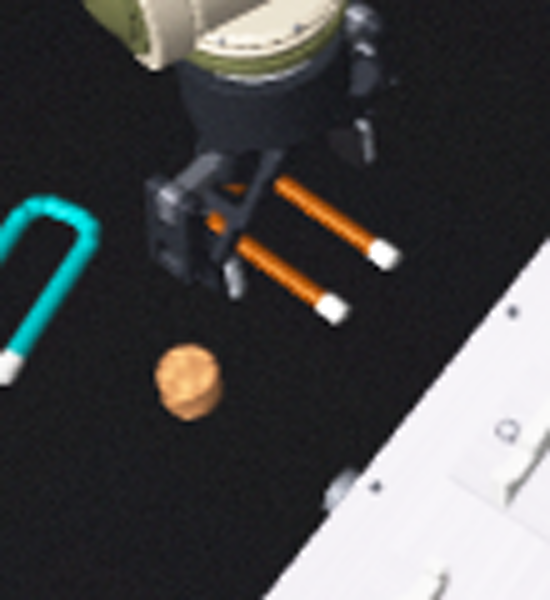

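Call:
step_arm:
  commands:
    - [[0,0,-0.12],0]
    - [[0,0,-0.12],0]
    - [[0,0,0],0]
    - [[0,0,0],0]

```text
time_s: 28.45
eef_pos: [418.3, -32.6, 9.3]
ee_rot: [0.707, 0.014, 0.707, -0.014]
force: [0.0, 0.1, 0.1]
grip_width: 1.0
```

Call:
step_arm:
  commands:
    - [[0,0,0],0]
    - [[0,0,0],0]
    - [[0,0,0],0]
    - [[0,0,0],0]
  gripper: 1

```text
time_s: 28.85
eef_pos: [418.3, -32.6, 9.6]
ee_rot: [0.707, 0.014, 0.707, -0.014]
force: [-1.9, 0.3, 7.6]
grip_width: 0.546
```

Call:
step_arm:
  commands:
    - [[0,0,0.15],0]
    - [[0,0,0.4],0]
    - [[0,0,0.5],0]
    - [[0,0,0.3],0]
    - [[0,0,0],0]

```text
time_s: 29.35
eef_pos: [419.0, -32.8, 64.6]
ee_rot: [0.708, 0.014, 0.706, -0.015]
force: [-1.1, 0.4, -0.4]
grip_width: 0.541
```

```bash
python3 - <<'E'
from h import *
st();c=shot('scene','s22.png',(150,180,260,300),5);st()
E
```

```text
t29.35 [419.  -32.8  64.6] jaw deg 87.68 F [-1.1  0.4 -0.4] g 0.541 nose 11.0 q6 -1.89
t29.40 [418.5 -32.6  63.7] jaw deg 87.68 F [-0.4 -0.4 -0.7] g 0.54 nose 11.0 q6 -1.89
```

View pics/s22.png

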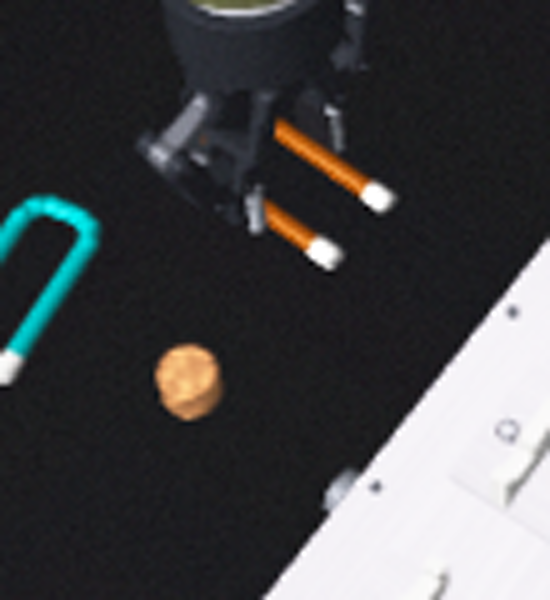

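Call:
step_arm:
  commands:
    - [[0,0,0],-0.0467]
    - [[0,0,0],-0.0467]
    - [[0,0,0],-0.0467]
    - [[0,0,0],-0.0467]
    - [[0,0,0],-0.0467]

```text
time_s: 29.9
eef_pos: [417.8, -32.4, 62.4]
ee_rot: [0.653, 0.269, 0.655, -0.269]
force: [0.1, 0.5, -0.4]
grip_width: 0.535
```

Call:
step_arm:
  commands:
    - [[0,0,0],-0.0467]
    - [[0,0,0],-0.0467]
    - [[0,0,0],-0.0467]
    - [[0,0,0],-0.0467]
    - [[0,0,0],-0.0467]

```text
time_s: 30.4
eef_pos: [417.8, -32.4, 62.4]
ee_rot: [0.514, 0.485, 0.515, -0.486]
force: [0.8, 0.7, -0.3]
grip_width: 0.538
```

Call:
step_arm:
  commands:
    - [[0,0,0],-0.0467]
    - [[0,0,0],-0.0467]
    - [[0,0,0],-0.0467]
    - [[0,0,0],-0.0467]
    - [[0,0,0],-0.0467]

```text
time_s: 30.9
eef_pos: [417.8, -32.4, 62.4]
ee_rot: [-0.305, -0.637, -0.306, 0.638]
force: [0.6, -0.1, -0.6]
grip_width: 0.542
```

Call:
step_arm:
  commands:
    - [[0,0,0],-0.0467]
    - [[0,0,0],-0.0467]
    - [[0,0,0],-0.0467]
    - [[0,0,0],-0.0467]
    - [[0,0,0],-0.0467]

```text
time_s: 31.4
eef_pos: [417.8, -32.4, 62.4]
ee_rot: [-0.056, -0.704, -0.057, 0.705]
force: [0.2, -0.1, 1.2]
grip_width: 0.538
```

Call:
step_arm:
  commands:
    - [[0,0,0],-0.0467]
    - [[0.2,0,0.8],0]
    - [[0.3,-0.1,0.8],0]
    - [[0.4,-0.2,0.6],0]
    - [[0,0,0],0]

```text
time_s: 31.9
eef_pos: [456.6, -45.7, 153.2]
ee_rot: [0.008, 0.709, 0.006, -0.705]
force: [-0.9, 0.1, -2.4]
grip_width: 0.539
```

```bash
python3 - <<'E'
from h import *
st();c=shot('scene','s23.png',(150,150,290,300),4);st()
E
```

```text
t31.90 [456.6 -45.7 153.2] jaw deg -88.87 F [-0.9  0.1 -2.4] g 0.539 nose 11.0 q6 1.20
t31.95 [454.8 -44.9 151.3] jaw deg -88.87 F [-1.  -0.7 -1. ] g 0.539 nose 11.0 q6 1.20
```

View pics/s23.png

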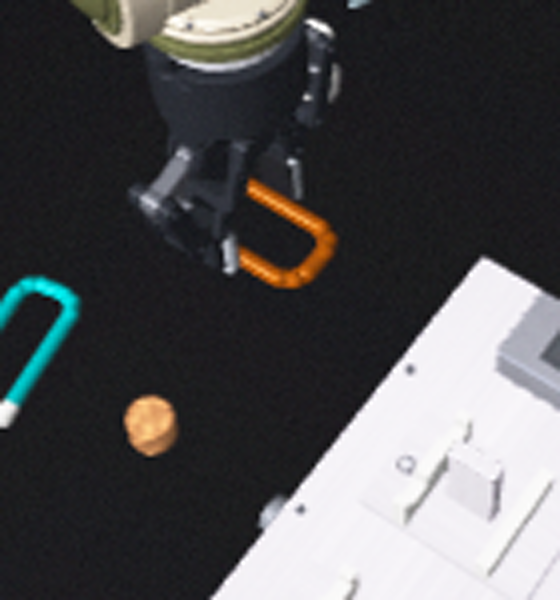

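Call:
step_arm:
  commands:
    - [[0.7,-0.17,0.3],0]
    - [[0.9,-0.17,0.2],0]
    - [[0.9,-0.17,0],0]
    - [[0.9,-0.16,0],0]
    - [[0.8,-0.15,0],0]

```text
time_s: 32.45
eef_pos: [622.7, -77.2, 168.6]
ee_rot: [-0.007, -0.706, -0.008, 0.708]
force: [0.4, -0.4, -0.4]
grip_width: 0.542
```

Call:
step_arm:
  commands:
    - [[0,0,0],0]
    - [[0,0,0],0]

```text
time_s: 32.65
eef_pos: [621.3, -77.0, 168.7]
ee_rot: [-0.007, -0.706, -0.008, 0.708]
force: [-0.2, -0.7, -0.2]
grip_width: 0.543
```

```bash
python3 - <<'E'
from h import *
st();c=shot('scene','s24.png',(190,150,330,290),4.2);st()
held(c,ctrl.sense()['eef_pos'][2]-4.6,(600,-125),(720,-25))
E
```

```text
t32.65 [621.3 -77.  168.7] jaw deg -88.85 F [-0.2 -0.7 -0.2] g 0.543 nose 11.0 q6 1.24
t32.70 [621.1 -76.9 169.5] jaw deg -88.85 F [ 0.  -1.  -0.6] g 0.538 nose 11.0 q6 1.24
xmax 667.7  ymin -99.6 ymax -54.1 (bend part)
bend mid y -77.55943975884674 n 198
```

View pics/s24.png

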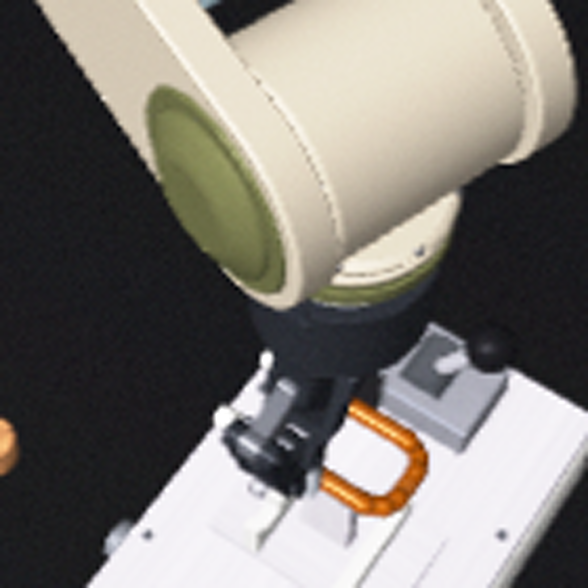

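Call:
step_arm:
  commands:
    - [[0.13,-0.01,-0.3],0]
    - [[0,0,-0.5],0]
    - [[0,0,-0.5],0]
    - [[0,0,-0.3],0]
    - [[0,0,0],0]

```text
time_s: 33.2
eef_pos: [626.3, -77.4, 105.2]
ee_rot: [-0.007, -0.706, -0.007, 0.708]
force: [0.7, 0.1, -0.2]
grip_width: 0.538
```

Call:
step_arm:
  commands:
    - [[0,0,-0.1],0]
    - [[0,0,0],0]
    - [[0,0,0],0]

```text
time_s: 33.5
eef_pos: [627.7, -77.8, 103.9]
ee_rot: [0.007, 0.707, 0.007, -0.707]
force: [0.1, -0.1, -0.2]
grip_width: 0.541
```

Call:
step_arm:
  commands:
    - [[-0.01,0,-0.12],0]
    - [[0,0,-0.08],0]
    - [[0,0,0],0]
    - [[0,0,0],0]

```text
time_s: 33.9
eef_pos: [627.0, -77.8, 95.1]
ee_rot: [-0.007, -0.707, -0.007, 0.707]
force: [0.0, 0.4, 0.2]
grip_width: 0.542
```

Call:
step_arm:
  commands:
    - [[0,0,-0.03],0]
    - [[0,0,0],0]
    - [[0,0,0],0]

```text
time_s: 34.2
eef_pos: [627.1, -77.8, 94.1]
ee_rot: [0.007, 0.707, 0.007, -0.707]
force: [-0.3, 0.2, -0.4]
grip_width: 0.539
```

```bash
python3 - <<'E'
from h import *
st();c=shot('scene','s25.png',(190,180,320,310),4.5);st()
E
```

```text
t34.20 [627.1 -77.8  94.1] jaw deg -88.85 F [-0.3  0.2 -0.4] g 0.539 nose 11.0 q6 1.24
t34.25 [627.1 -77.8  94.1] jaw deg -88.85 F [ 0.1 -0.1 -0.7] g 0.539 nose 11.0 q6 1.24
```

View pics/s25.png

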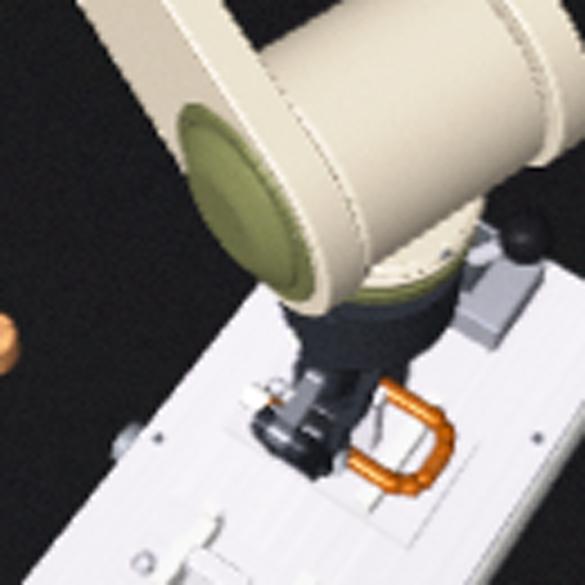

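Call:
step_arm:
  commands:
    - [[0,0,-0.02],0]
    - [[0,0,0],0]
    - [[0,0,0],0]

```text
time_s: 34.55
eef_pos: [627.1, -77.8, 93.7]
ee_rot: [0.007, 0.707, 0.007, -0.707]
force: [-1.4, 0.3, 5.5]
grip_width: 0.538
```

Call:
step_arm:
  commands:
    - [[0,0,0],0]
    - [[0,0,0],0]
    - [[0,0,0],0]
    - [[0,0,0],0]
  gripper: -0.5

```text
time_s: 34.95
eef_pos: [627.0, -77.8, 93.0]
ee_rot: [-0.007, -0.707, -0.007, 0.707]
force: [0.3, 0.5, 0.2]
grip_width: 0.745
```

Call:
step_arm:
  commands:
    - [[0,0,0.2],0]
    - [[0,0,0.4],0]
    - [[0,0,0.5],0]
    - [[0,0,0],0]

```text
time_s: 35.35
eef_pos: [628.3, -78.1, 140.4]
ee_rot: [0.008, 0.709, 0.007, -0.705]
force: [0.5, 0.3, -0.3]
grip_width: 0.751
```

```bash
python3 - <<'E'
from h import *
st();c=shot('scene','s26.png',(190,180,320,310),4.5);st()
E
```

```text
t35.35 [628.3 -78.1 140.4] jaw deg -88.85 F [ 0.5  0.3 -0.3] g 0.751 nose 11.0 q6 1.24
t35.40 [627.6 -77.9 138.5] jaw deg -88.85 F [-0.5 -0.2 -0.2] g 0.751 nose 11.0 q6 1.24
```

View pics/s26.png

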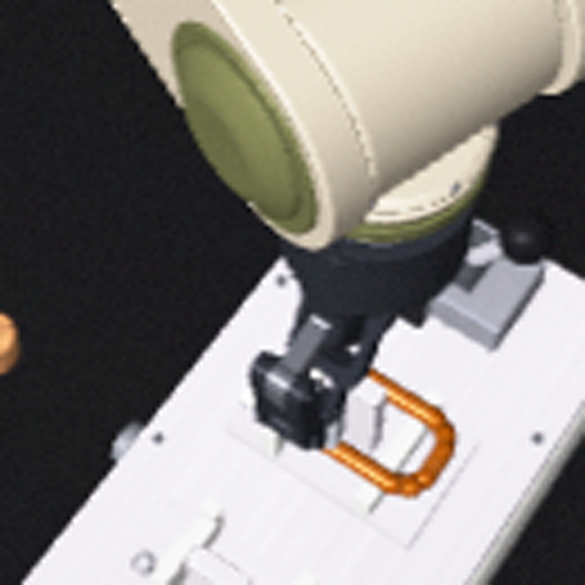

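Call:
step_arm:
  commands:
    - [[0,0,0.6],0]
    - [[0,0,0.8],0]
    - [[-0.3,-0.3,0.5],0]
    - [[0,0,0],0]

```text
time_s: 35.8
eef_pos: [615.2, -90.9, 215.3]
ee_rot: [0.007, 0.708, 0.006, -0.706]
force: [0.1, 0.5, -0.7]
grip_width: 0.75
```

```bash
python3 - <<'E'
from h import *
t=load('t20');s=load('s20')
for n,a,b in [('cap1',(204,455),(345,246)),('cap2',(180,542),(412,232)),('leg1 bend corner',(316,475),(240,205)),('leg2 bend corner',(292,566),(305,188))]:
    print(n,*tri([(s,*up(*a,4.5,230,230)),(t,*up(*b,7,280,80))]))
st()
s=shot('scene','s27.png',(180,180,330,340),3.75);shot('top','t27.png',(260,70,380,170),6)
E
```

```text
cap1 [ 703.92004816 -168.38702133   78.68411143] [array([-0.28876332,  0.05738448]), array([-0.13293248, -0.12912504])]
cap2 [ 714.27954677 -201.06655832   65.20169121] [array([-0.30745842,  0.06242525]), array([-0.14032567, -0.13229136])]
leg1 bend corner [ 743.67277101 -131.40823337   25.21538637] [array([-0.37439623,  0.07137957]), array([-0.16684537, -0.17511889])]
leg2 bend corner [ 756.11031917 -165.92811549    8.32704005] [array([ 0.39161455, -0.07771722]), array([0.1738912 , 0.17600078])]
t35.80 [615.2 -90.9 215.3] jaw deg -88.91 F [ 0.1  0.5 -0.7] g 0.75 nose 11.0 q6 1.22
```

View pics/s27.png

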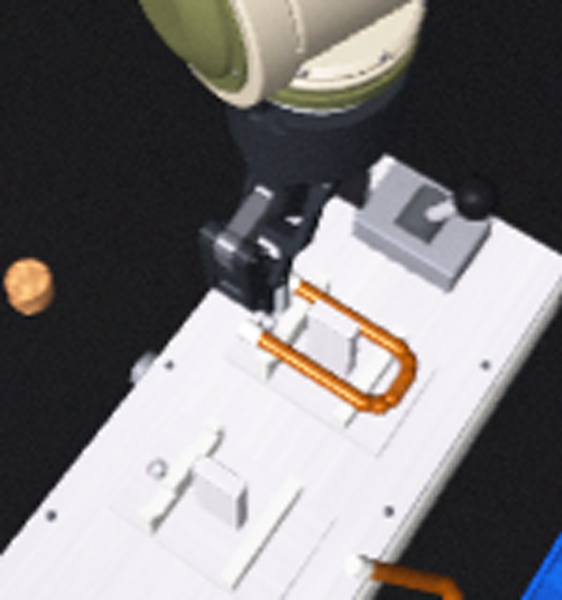

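View pics/t27.png

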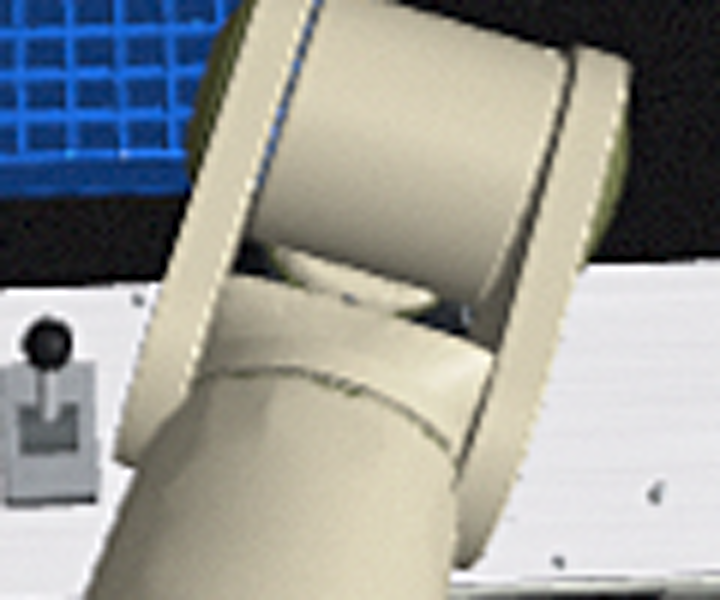

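Call:
step_arm:
  commands:
    - [[0.48,-0.36,0],0.0463]
    - [[0.48,-0.36,0],0.0463]
    - [[0.48,-0.36,0],0.0463]
    - [[0.48,-0.36,0],0.0463]
    - [[0.48,-0.36,0],0.0463]
  gripper: 0.2

```text
time_s: 36.4
eef_pos: [711.6, -161.7, 210.5]
ee_rot: [-0.259, -0.657, -0.261, 0.658]
force: [0.9, -0.3, 0.4]
grip_width: 0.4
```

Call:
step_arm:
  commands:
    - [[0,0,-0.5],0]
    - [[0,0,-0.6],0]
    - [[0,0,-0.4],0]
    - [[0,0,0],0]
    - [[0,0,0],0]

```text
time_s: 36.9
eef_pos: [711.0, -161.3, 152.3]
ee_rot: [-0.258, -0.658, -0.259, 0.659]
force: [0.5, 0.2, 0.7]
grip_width: 0.402
```

```bash
python3 - <<'E'
from h import *
st()
s=shot('scene','s28.png',(220,210,360,360),4);shot('top','t28.png',(260,50,380,150),6)
st()
E
```

```text
t36.90 [ 711.  -161.3  152.3] jaw deg -47.17 F [0.5 0.2 0.7] g 0.402 nose 11.0 q6 0.44
t37.00 [ 711.4 -161.7  154. ] jaw deg -47.17 F [ 0.2 -0.4  1.1] g 0.4 nose 11.0 q6 0.44
```

View pics/s28.png

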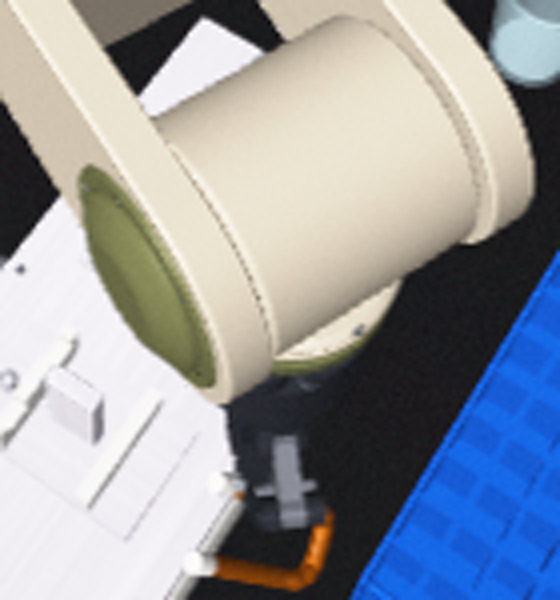

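View pics/t28.png

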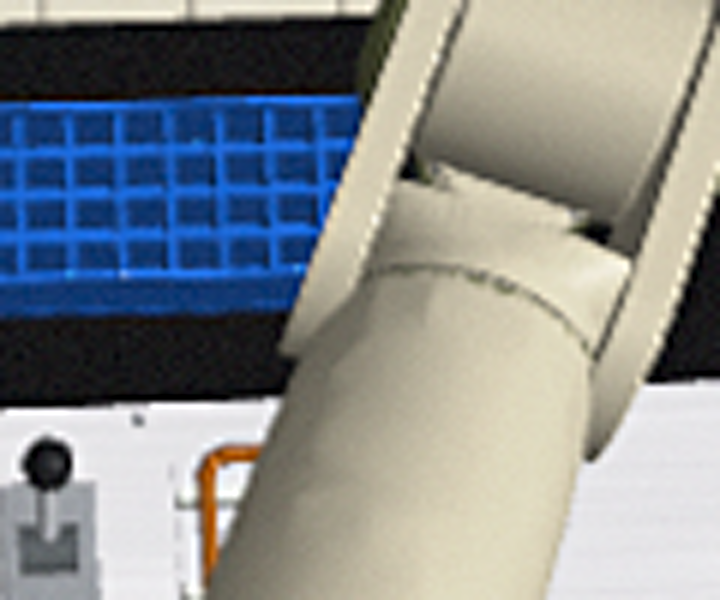

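Call:
step_arm:
  commands:
    - [[-0.03,-0.02,-0.6],0]
    - [[0,0,-0.7],0]
    - [[0,0,-0.45],0]
    - [[0,0,0],0]
    - [[0,0,0],0]

```text
time_s: 37.5
eef_pos: [710.4, -162.7, 84.7]
ee_rot: [0.259, 0.659, 0.258, -0.658]
force: [0.5, 0.1, -0.1]
grip_width: 0.399
```

```bash
python3 - <<'E'
from h import *
st()
s=shot('scene','s29.png',(240,270,340,370),6)
st();print(up(0,0,6,240,270), (proj(s,(710,-162.5,70.3))-[240,270])*6)
E
```

```text
t37.50 [ 710.4 -162.7   84.7] jaw deg -47.18 F [ 0.5  0.1 -0.1] g 0.399 nose 11.0 q6 0.44
t37.55 [ 710.6 -162.8   85.3] jaw deg -47.18 F [-0.  -0.3 -0. ] g 0.4 nose 11.0 q6 0.44
(239.58333333333334, 269.5833333333333) [232.2188228 368.585954 ]
```

View pics/s29.png

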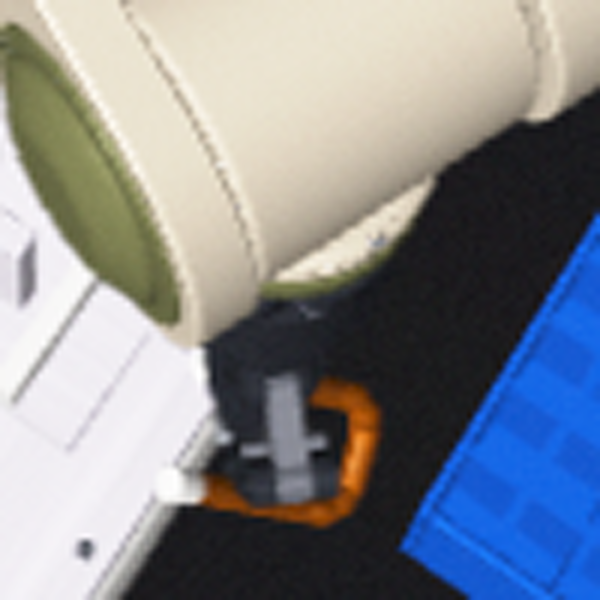

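Call:
step_arm:
  commands:
    - [[0,0,-0.1],0]
    - [[0,0,-0.1],0]
    - [[0,0,0],0]
    - [[0,0,0],0]

```text
time_s: 37.95
eef_pos: [709.9, -162.6, 75.3]
ee_rot: [0.258, 0.658, 0.258, -0.658]
force: [0.2, 0.2, 0.3]
grip_width: 0.399
```

Call:
step_arm:
  commands:
    - [[0,0,0],0]
    - [[0,0,0],0]
    - [[0,0,0],0]
    - [[0,0,0],0]
  gripper: 1
  force: 40

```text
time_s: 38.35
eef_pos: [709.9, -162.6, 75.4]
ee_rot: [0.258, 0.658, 0.258, -0.658]
force: [-0.2, -0.6, 0.5]
grip_width: 0.094
```

```bash
python3 - <<'E'
from h import *
st()
s=shot('scene','s30.png',(240,270,340,370),6)
E
```

```text
t38.35 [ 709.9 -162.6   75.4] jaw deg -47.18 F [-0.2 -0.6  0.5] g 0.094 nose 11.0 q6 0.44
```

View pics/s30.png

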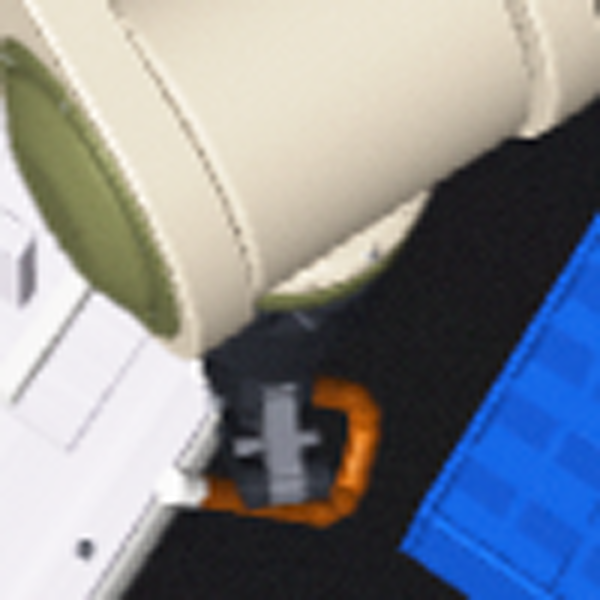

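Grip width 8 mm: gripping the leg. Lift slowly.

Call:
step_arm:
  commands:
    - [[0,0,0.2],0]
    - [[0,0,0.4],0]
    - [[0,0,0.5],0]
    - [[0,0,0.5],0]
    - [[0,0,0],0]
  force: 60

```text
time_s: 38.9
eef_pos: [711.2, -163.0, 143.9]
ee_rot: [0.26, 0.66, 0.256, -0.656]
force: [0.6, 0.1, -0.1]
grip_width: 0.083
```

```bash
python3 - <<'E'
from h import *
st()
s=shot('scene','s31.png',(240,250,340,350),6)
E
```

```text
t38.90 [ 711.2 -163.   143.9] jaw deg -47.18 F [ 0.6  0.1 -0.1] g 0.083 nose 11.0 q6 0.44
```

View pics/s31.png

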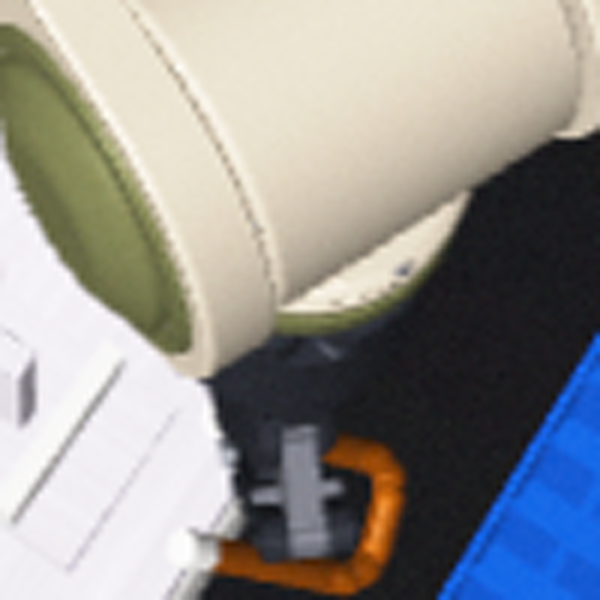

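Call:
step_arm:
  commands:
    - [[0,0,0.7],0]
    - [[0,0,0.8],0]
    - [[-0.4,-0.1,0.5],0]
    - [[-0.8,-0.27,0.1],0]
    - [[-0.88,-0.27,0],-0.04]

```text
time_s: 39.45
eef_pos: [625.7, -188.1, 222.8]
ee_rot: [0.216, 0.673, 0.216, -0.673]
force: [0.5, -1.3, -0.7]
grip_width: 0.082
```

Call:
step_arm:
  commands:
    - [[-0.88,-0.27,0],-0.04]
    - [[-0.88,-0.27,0],-0.04]
    - [[-0.88,-0.27,0],-0.04]
    - [[-0.88,-0.27,0],-0.04]
    - [[-0.88,-0.27,0],-0.033]

```text
time_s: 39.95
eef_pos: [448.9, -242.1, 222.4]
ee_rot: [-0.003, -0.707, -0.004, 0.707]
force: [-0.1, -0.3, -0.2]
grip_width: 0.084
```

Call:
step_arm:
  commands:
    - [[-0.6,-0.2,-0.3],0]
    - [[0,0,-0.8],0]
    - [[0,0,-0.8],0]
    - [[0,0,0],0]

```text
time_s: 40.35
eef_pos: [424.8, -248.7, 143.6]
ee_rot: [-0.003, -0.705, -0.007, 0.709]
force: [-1.2, 0.1, 0.1]
grip_width: 0.081
```

```bash
python3 - <<'E'
from h import *
st()
s=shot('scene','s32.png',(100,180,250,330),4);shot('top','t32.png',(260,100,400,250),4);
E
```

```text
t40.35 [ 424.8 -248.7  143.6] jaw deg -89.15 F [-1.2  0.1  0.1] g 0.081 nose 11.0 q6 0.79
```

View pics/s32.png

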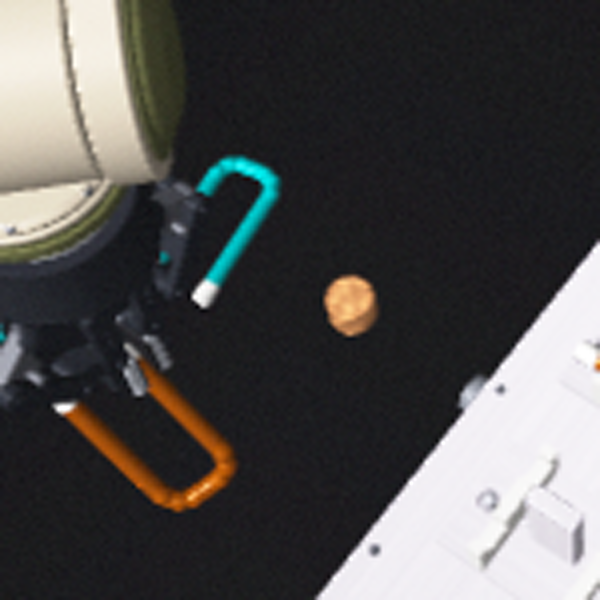

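View pics/t32.png

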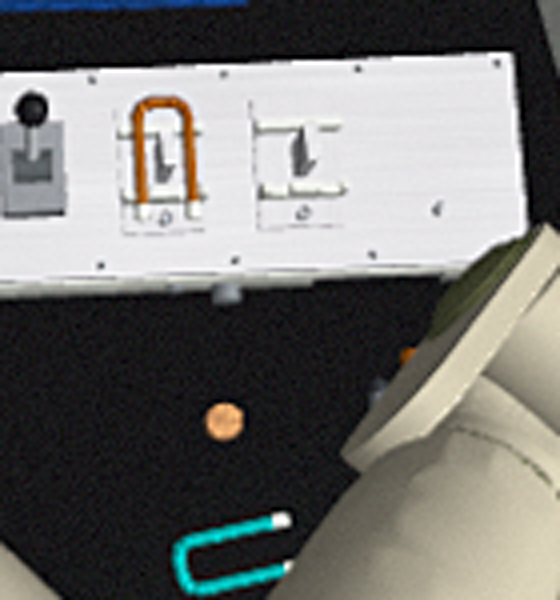

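Call:
step_arm:
  commands:
    - [[0,0,-0.5],0]
    - [[0,0,-0.6],0]
    - [[0,0,-0.5],0]
    - [[0,0,0],0]
    - [[0,0,0],0]
  force: 20

```text
time_s: 40.95
eef_pos: [427.4, -250.7, 84.8]
ee_rot: [0.006, 0.708, 0.005, -0.707]
force: [-0.3, -0.2, -0.8]
grip_width: 0.083
```

Call:
step_arm:
  commands:
    - [[0,0,-0.15],0]
    - [[-0.1,0,-0.15],0]
    - [[-0.1,0,-0.15],0]
    - [[0,0,0],0]

```text
time_s: 41.35
eef_pos: [418.7, -250.5, 65.7]
ee_rot: [0.006, 0.708, 0.005, -0.707]
force: [0.7, 1.0, 3.1]
grip_width: 0.084
```

```bash
python3 - <<'E'
from h import *
st()
s=shot('scene','s33.png',(100,210,230,340),4.5)
E
```

```text
t41.35 [ 418.7 -250.5   65.7] jaw deg -89.13 F [0.7 1.  3.1] g 0.084 nose 11.0 q6 0.78
```

View pics/s33.png

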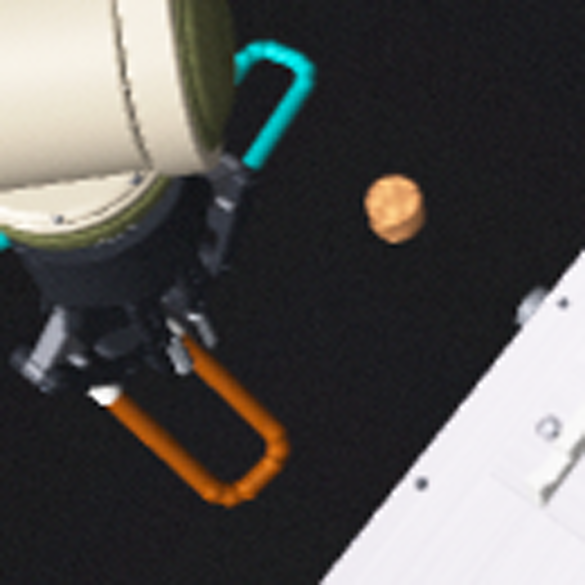

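Call:
step_arm:
  commands:
    - [[-0.1,0,-0.2],0]
    - [[-0.1,0,-0.2],0]
    - [[-0.07,0,-0.2],0]
    - [[0,0,0],0]

```text
time_s: 41.8
eef_pos: [407.8, -250.5, 41.2]
ee_rot: [0.005, 0.707, 0.005, -0.707]
force: [-0.6, 0.1, 3.6]
grip_width: 0.086
```

Call:
step_arm:
  commands:
    - [[-0.05,0,-0.2],0]
    - [[-0.03,0,-0.2],0]
    - [[0,0,0],0]

```text
time_s: 42.1
eef_pos: [404.7, -250.2, 25.1]
ee_rot: [0.005, 0.707, 0.005, -0.707]
force: [0.1, 0.5, 3.1]
grip_width: 0.08
```

```bash
python3 - <<'E'
from h import *
st()
s=shot('scene','s34.png',(100,210,230,340),4.5)
E
```

```text
t42.10 [ 404.7 -250.2   25.1] jaw deg -89.13 F [0.1 0.5 3.1] g 0.08 nose 11.0 q6 0.75
```

View pics/s34.png

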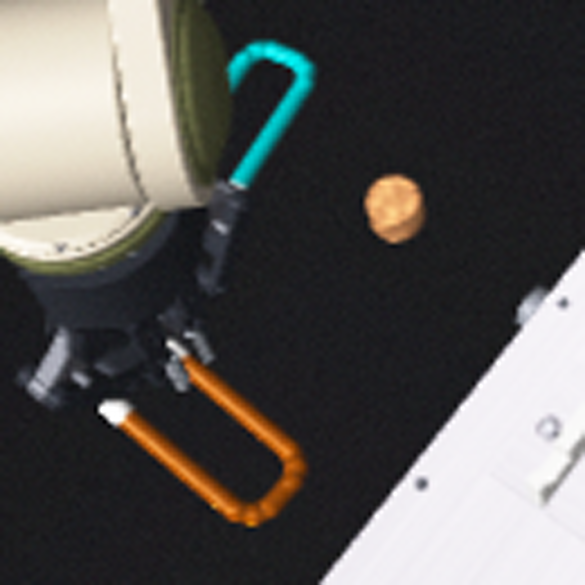

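Call:
step_arm:
  commands:
    - [[-0.02,0,-0.15],0]
    - [[0,0,-0.1],0]
    - [[0,0,0],0]

```text
time_s: 42.45
eef_pos: [403.8, -250.1, 14.9]
ee_rot: [-0.005, -0.707, -0.005, 0.707]
force: [-1.2, -0.8, 2.4]
grip_width: 0.084
```

Call:
step_arm:
  commands:
    - [[0,0,0],0]
    - [[0,0,0],0]
    - [[0,0,0],0]
  gripper: 0.45

```text
time_s: 42.75
eef_pos: [403.8, -250.0, 15.1]
ee_rot: [-0.005, -0.707, -0.006, 0.707]
force: [0.2, 0.6, 0.6]
grip_width: 0.277
```

Call:
step_arm:
  commands:
    - [[0,0,0.3],0]
    - [[0,0,0.7],0]
    - [[-0.2,0.0,0.9],0]
    - [[-0.5,0,0.9],0]
    - [[0,0,0],0]

```text
time_s: 43.25
eef_pos: [376.0, -251.4, 131.8]
ee_rot: [0.007, 0.709, 0.003, -0.705]
force: [0.4, -0.7, 0.1]
grip_width: 0.27
```

```bash
python3 - <<'E'
from h import *
st()
c=shot('scene','s35.png',(100,190,300,340),4)
for ar,caps,P in tubes(c):
    if P.mean(0)[1]<0: print(ar,caps,P.mean(0), fit(caps,P) if len(caps)==2 else '')
E
```

```text
t43.25 [ 376.  -251.4  131.8] jaw deg -89.15 F [ 0.4 -0.7  0.1] g 0.27 nose 11.0 q6 0.71
275 [] [622.2111942  -45.92783465] 
398 [array([ 401.8, -251.6]), array([ 402.6, -289.4])] [ 456.00910124 -269.34579652] (array([ 402.2, -270.5]), np.float64(1.2124280899449462), np.float64(37.808464660707905), np.float64(92.18245627844972), ((452.2128601074219, -268.83441162109375), (84.22488403320312, 47.99336242675781), 1.4587475061416626))
```

View pics/s35.png

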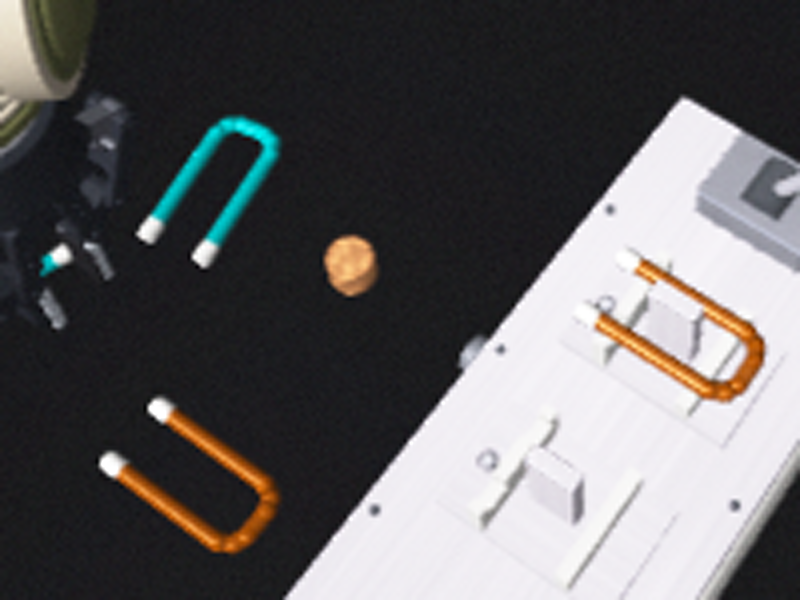

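Call:
step_arm:
  commands:
    - [[0.8,-0.23,0],0.001]
    - [[0.9,-0.23,0],0.001]
    - [[0,0,-0.6],0]
    - [[0,0,-0.5],0]
    - [[0,0,0],0]
  gripper: -1

```text
time_s: 43.8
eef_pos: [442.8, -267.1, 80.3]
ee_rot: [-0.006, -0.705, -0.009, 0.709]
force: [-0.9, -0.5, 0.7]
grip_width: 1.002
```

Call:
step_arm:
  commands:
    - [[0,0,0],0]
    - [[0,0,0],0]

```text
time_s: 44.0
eef_pos: [444.2, -268.8, 84.1]
ee_rot: [0.008, 0.707, 0.007, -0.707]
force: [0.5, -0.1, 0.3]
grip_width: 1.001
```

```bash
python3 - <<'E'
from h import *
st()
E
```

```text
t44.00 [ 444.2 -268.8   84.1] jaw deg -88.76 F [ 0.5 -0.1  0.3] g 1.001 nose 11.0 q6 0.78
```

Call:
step_arm:
  commands:
    - [[0,-0.04,-0.6],0]
    - [[0,0,-0.6],0]
    - [[0,0,-0.4],0]
    - [[0,0,0],0]
    - [[0,0,0],0]

```text
time_s: 44.5
eef_pos: [444.3, -270.6, 20.3]
ee_rot: [0.008, 0.707, 0.007, -0.707]
force: [1.3, 0.0, -0.7]
grip_width: 0.995
```

```bash
python3 - <<'E'
from h import *
st();shot('scene','s36.png',(120,240,230,350),5.4);st()
E
```

```text
t44.50 [ 444.3 -270.6   20.3] jaw deg -88.76 F [ 1.3  0.  -0.7] g 0.995 nose 11.0 q6 0.78
t44.55 [ 444.4 -270.7   20.6] jaw deg -88.76 F [ 0.6 -0.3  0.4] g 1.001 nose 11.0 q6 0.78
```

View pics/s36.png

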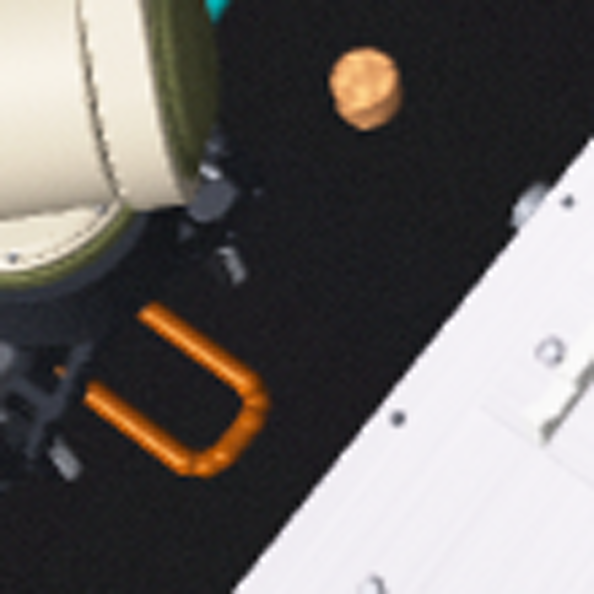

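Call:
step_arm:
  commands:
    - [[0,0,-0.13],0]
    - [[0,0,-0.12],0]
    - [[0,0,0],0]
    - [[0,0,0],0]

```text
time_s: 44.95
eef_pos: [443.8, -270.1, 9.2]
ee_rot: [-0.008, -0.707, -0.008, 0.707]
force: [-0.8, 0.2, 0.4]
grip_width: 1.002
```

Call:
step_arm:
  commands:
    - [[0,0,0],0]
    - [[0,0,0],0]
    - [[0,0,0],0]
    - [[0,0,0],0]
  gripper: 1
  force: 30

```text
time_s: 45.35
eef_pos: [443.9, -270.2, 9.6]
ee_rot: [0.008, 0.707, 0.008, -0.707]
force: [-1.6, 0.9, 4.8]
grip_width: 0.55
```

Call:
step_arm:
  commands:
    - [[0,0,0.15],0]
    - [[0,0,0.5],0]
    - [[0,0,0.8],0]
    - [[0,0,0.9],0]
    - [[0,0,0.9],0]
  force: 40

```text
time_s: 45.85
eef_pos: [443.6, -270.0, 140.8]
ee_rot: [-0.008, -0.707, -0.008, 0.707]
force: [0.4, -0.6, -1.1]
grip_width: 0.539
```

Call:
step_arm:
  commands:
    - [[0.6,0.25,0.6],0]
    - [[0.8,0.4,0.2],0]
    - [[0.9,0.5,0],0]
    - [[0.9,0.5,0],0]
    - [[0.7,0.4,0],0]

```text
time_s: 46.35
eef_pos: [601.4, -186.7, 171.4]
ee_rot: [0.008, 0.707, 0.008, -0.707]
force: [0.3, -0.9, -1.3]
grip_width: 0.543
```

```bash
python3 - <<'E'
from h import *
st();shot('scene','s37.png',(150,190,290,330),4.2);st()
E
```

```text
t46.35 [ 601.4 -186.7  171.4] jaw deg -88.72 F [ 0.3 -0.9 -1.3] g 0.543 nose 11.0 q6 1.06
t46.40 [ 603.9 -184.3  171.1] jaw deg -88.58 F [ 0.6  2.3 -1.1] g 0.537 nose 11.0 q6 1.06
```

View pics/s37.png

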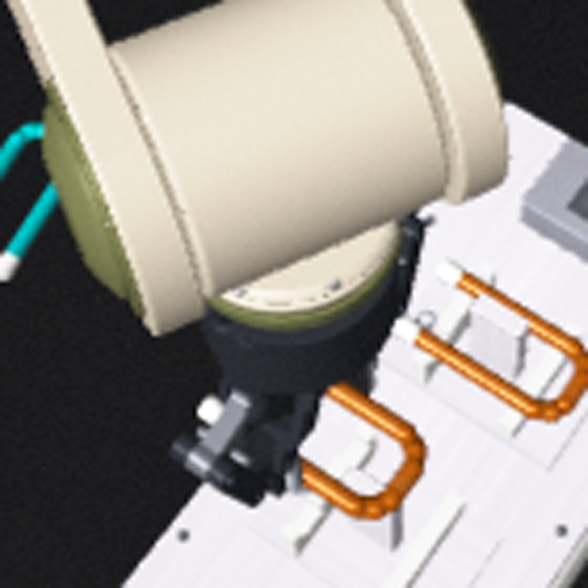

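Call:
step_arm:
  commands:
    - [[0.3,0.02,0],0]
    - [[0.29,0,0],0]
    - [[0,0,0],0]
    - [[0,0,0],0]

```text
time_s: 46.8
eef_pos: [623.0, -187.3, 171.1]
ee_rot: [-0.008, -0.707, -0.008, 0.707]
force: [-1.3, -0.7, -0.3]
grip_width: 0.54
```

```bash
python3 - <<'E'
from h import *
st();c=shot('scene','s38.png',(150,190,290,330),4.2);st()
held(c,ctrl.sense()['eef_pos'][2]-4.6,(600,-230),(720,-135))
E
```

```text
t46.80 [ 623.  -187.3  171.1] jaw deg -88.76 F [-1.3 -0.7 -0.3] g 0.54 nose 11.0 q6 1.08
t46.85 [ 622.9 -187.4  171.2] jaw deg -88.77 F [ 0.1  0.1 -0.7] g 0.536 nose 11.0 q6 1.08
xmax 672.2  ymin -208.6 ymax -164.4 (bend part)
bend mid y -186.82225173400928 n 265
```

Call:
step_arm:
  commands:
    - [[0.08,0.12,-0.3],0]
    - [[0,0,-0.5],0]
    - [[0,0,-0.5],0]
    - [[0,0,-0.3],0]
    - [[0,0,0],0]

```text
time_s: 47.35
eef_pos: [625.7, -182.1, 105.1]
ee_rot: [-0.007, -0.706, -0.008, 0.708]
force: [-0.2, 0.2, -0.8]
grip_width: 0.537
```

Call:
step_arm:
  commands:
    - [[0,0,0],0]
    - [[0,0,0],0]

```text
time_s: 47.55
eef_pos: [627.1, -182.8, 108.3]
ee_rot: [0.008, 0.708, 0.007, -0.706]
force: [-0.8, -0.4, -0.7]
grip_width: 0.544
```

Call:
step_arm:
  commands:
    - [[-0.01,0,-0.15],0]
    - [[0,0,-0.13],0]
    - [[0,0,-0.05],0]
    - [[0,0,0],0]
    - [[0,0,0],0]

```text
time_s: 48.05
eef_pos: [626.3, -182.6, 93.9]
ee_rot: [0.008, 0.707, 0.008, -0.707]
force: [0.4, -0.4, -1.1]
grip_width: 0.537
```

Call:
step_arm:
  commands:
    - [[0,0,-0.03],0]
    - [[0,0,0],0]
    - [[0,0,0],0]

```text
time_s: 48.35
eef_pos: [626.3, -182.6, 93.7]
ee_rot: [0.008, 0.707, 0.008, -0.707]
force: [-2.5, 1.1, 5.0]
grip_width: 0.54
```

Light contact, same height as the other seated tube. Release and lift gently.

Call:
step_arm:
  commands:
    - [[0,0,0],0]
    - [[0,0,0],0]
    - [[0,0,0],0]
    - [[0,0,0],0]
  gripper: -0.5

```text
time_s: 48.75
eef_pos: [626.2, -182.5, 92.6]
ee_rot: [-0.008, -0.707, -0.008, 0.707]
force: [-0.4, -0.0, -0.9]
grip_width: 0.752
```

Call:
step_arm:
  commands:
    - [[0,0,0.2],0]
    - [[0,0,0.4],0]
    - [[0,0,0.5],0]
    - [[0,0,0.7],0]
    - [[0,0,0.7],0]

```text
time_s: 49.25
eef_pos: [626.1, -182.5, 194.3]
ee_rot: [0.008, 0.707, 0.008, -0.707]
force: [-0.1, -1.0, 0.6]
grip_width: 0.75
```

Call:
step_arm:
  commands:
    - [[0,-0.5,0.5],0]
    - [[0,-0.9,0],0]
    - [[0,-0.9,0],0]
    - [[0,-0.9,0],0]
    - [[0,0,0],0]
  gripper: 1

```text
time_s: 49.75
eef_pos: [625.2, -314.9, 212.6]
ee_rot: [-0.006, -0.707, -0.006, 0.707]
force: [0.7, 0.7, 0.2]
grip_width: 0.003
```

```bash
python3 - <<'E'
from h import *
st();c=shot('scene','s39.png',(180,190,330,340),4);shot('top','t39.png',(240,90,370,190),5.5)
E
```

```text
t49.75 [ 625.2 -314.9  212.6] jaw deg -89.02 F [0.7 0.7 0.2] g 0.003 nose 11.0 q6 0.92
```

View pics/s39.png

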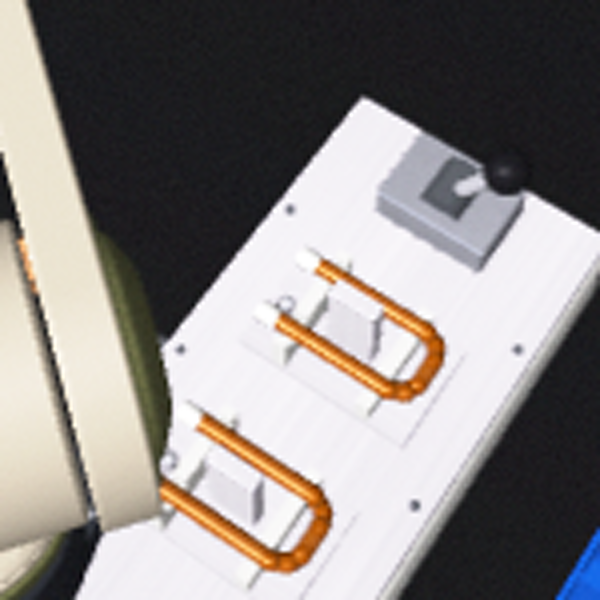

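View pics/t39.png

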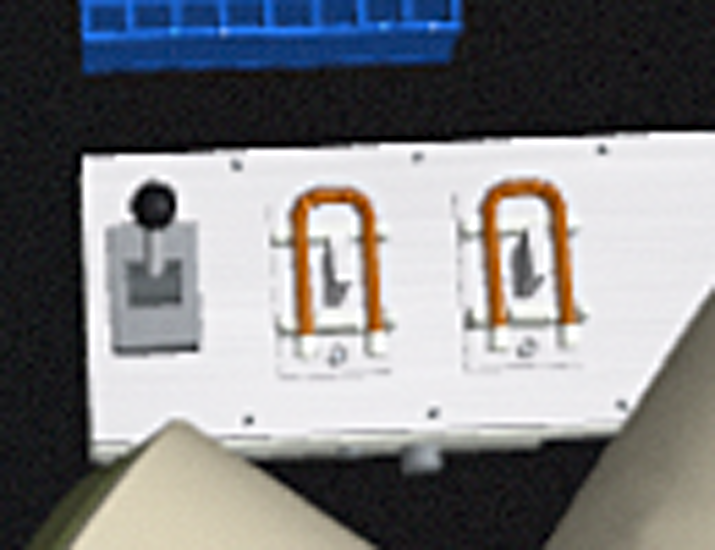

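Call:
step_arm:
  commands:
    - [[0,0.9,0],0]
    - [[0,1,0],0]
    - [[0,1,0],0]
    - [[0,1,0],0]
    - [[0,1,0],0]

```text
time_s: 50.35
eef_pos: [625.9, -111.6, 213.6]
ee_rot: [0.008, 0.707, 0.008, -0.707]
force: [-0.2, -0.5, 0.3]
grip_width: 0.001
```

Call:
step_arm:
  commands:
    - [[0.4,1,0],0]
    - [[0.5,1,0],0]
    - [[0.5,1,0],0]
    - [[0.5,0.5,0],0]
    - [[0,0,0],0]

```text
time_s: 50.85
eef_pos: [702.9, 30.1, 212.6]
ee_rot: [0.009, 0.707, 0.01, -0.707]
force: [-0.6, -0.2, 0.0]
grip_width: 0.001
```

```bash
python3 - <<'E'
from h import *
t=load('t39');s=load('s39')
print(tri([(s,*up(504,173,4,180,190)),(t,*up(154,204,5.5,240,90))]));st()
E
```

```text
(array([651.71848968,  21.33645583, 136.50109146]), [array([ 0.26630197, -0.05565922]), array([0.13106607, 0.14536768])])
t50.85 [702.9  30.1 212.6] jaw deg -88.45 F [-0.6 -0.2  0. ] g 0.001 nose 11.0 q6 1.42
```

Adjust y by −9 and descend to z≈141 behind the ball.

Call:
step_arm:
  commands:
    - [[0.05,-0.2,-0.3],0]
    - [[0,0,-0.8],0]
    - [[0,0,-0.7],0]
    - [[0,0,0],0]
    - [[0,0,0],0]

```text
time_s: 51.35
eef_pos: [704.0, 16.5, 141.6]
ee_rot: [0.007, 0.707, 0.007, -0.707]
force: [1.1, 0.4, 1.0]
grip_width: -0.002
```

```bash
python3 - <<'E'
from h import *
st();c=shot('scene','s40.png',(220,160,350,290),4.5)
E
```

```text
t51.35 [704.   16.5 141.6] jaw deg -88.81 F [1.1 0.4 1. ] g -0.002 nose 11.0 q6 1.41
```

View pics/s40.png

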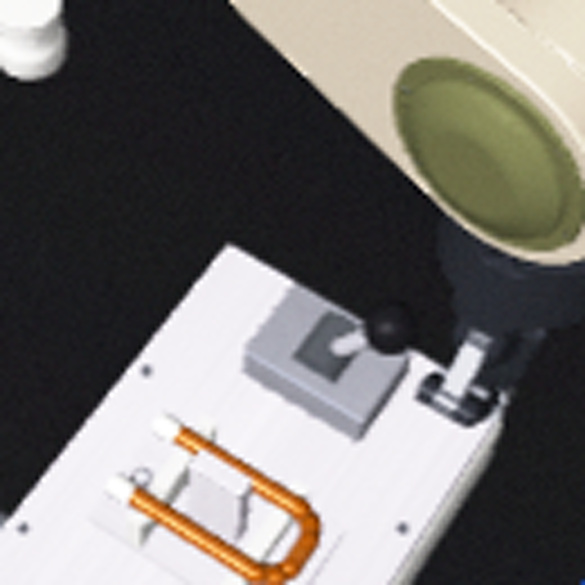

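Call:
step_arm:
  commands:
    - [[-0.2,0.12,0],0]
    - [[-0.3,0,0],0]
    - [[-0.3,0,0],0]
    - [[-0.3,0,0],0]
    - [[-0.3,0,0],0]

```text
time_s: 51.9
eef_pos: [649.0, 21.8, 143.6]
ee_rot: [0.008, 0.709, 0.007, -0.705]
force: [1.9, -0.2, 1.3]
grip_width: 0.002
```

Call:
step_arm:
  commands:
    - [[-0.25,0,0],0]
    - [[-0.2,0,0],0]
    - [[-0.15,0,0],0]
    - [[0,0,0],0]
    - [[0,0,0],0]

```text
time_s: 52.4
eef_pos: [624.4, 22.2, 141.1]
ee_rot: [0.008, 0.707, 0.008, -0.707]
force: [0.2, -0.3, 1.0]
grip_width: -0.004
```

Call:
step_arm:
  commands:
    - [[-0.08,0,0],0]
    - [[-0.04,0,0],0]
    - [[0,0,0],0]

```text
time_s: 52.7
eef_pos: [619.3, 22.3, 140.7]
ee_rot: [-0.008, -0.707, -0.008, 0.707]
force: [-0.3, -0.6, 0.5]
grip_width: 0.001
```

Call:
step_arm:
  commands:
    - [[-0.04,0,0],0]
    - [[-0.03,0,0],0]
    - [[0,0,0],0]

```text
time_s: 53.0
eef_pos: [617.7, 22.2, 140.9]
ee_rot: [0.008, 0.708, 0.008, -0.706]
force: [7.8, -0.1, -3.4]
grip_width: -0.002
```

Call:
step_arm:
  commands:
    - [[-0.04,0,0],0]
    - [[0,0,0],0]

```text
time_s: 53.2
eef_pos: [617.4, 22.2, 141.0]
ee_rot: [0.008, 0.71, 0.008, -0.704]
force: [16.3, 1.5, -8.8]
grip_width: 0.001
```

Call:
step_arm:
  commands:
    - [[0.5,0,0],0]
    - [[0.4,0,0.6],0]
    - [[0,0.5,1],0]
    - [[-0.3,1,0.6],0]
    - [[-0.5,1,0],0]

```text
time_s: 53.7
eef_pos: [620.1, 122.9, 232.5]
ee_rot: [0.007, 0.709, 0.007, -0.705]
force: [1.1, 0.5, -0.9]
grip_width: -0.002
```

Call:
step_arm:
  commands:
    - [[-0.6,1,0],0]
    - [[-0.6,0.8,0],0]
    - [[0,0,0],0]

```text
time_s: 54.0
eef_pos: [568.4, 198.0, 229.4]
ee_rot: [-0.009, -0.707, -0.01, 0.707]
force: [-1.1, -0.8, 1.2]
grip_width: -0.0
```

```bash
python3 - <<'E'
from h import *
st();c=shot('scene','s41.png');shot('scene','s41z.png',(160,190,310,340),4);shot('top','t41.png',(240,90,370,190),5.5)
E
```

```text
t54.00 [568.4 198.  229.4] jaw deg -88.48 F [-1.1 -0.8  1.2] g -0.0 nose 11.0 q6 1.68
```

View pics/s41.png

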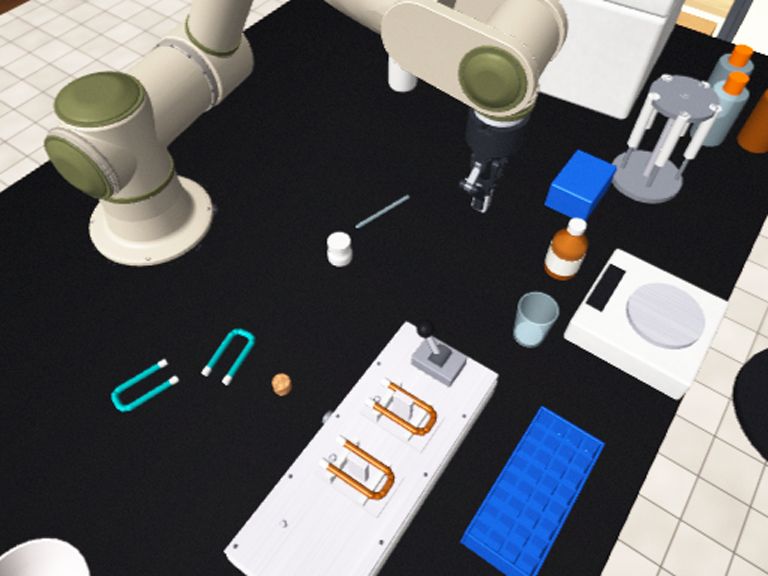

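View pics/s41z.png

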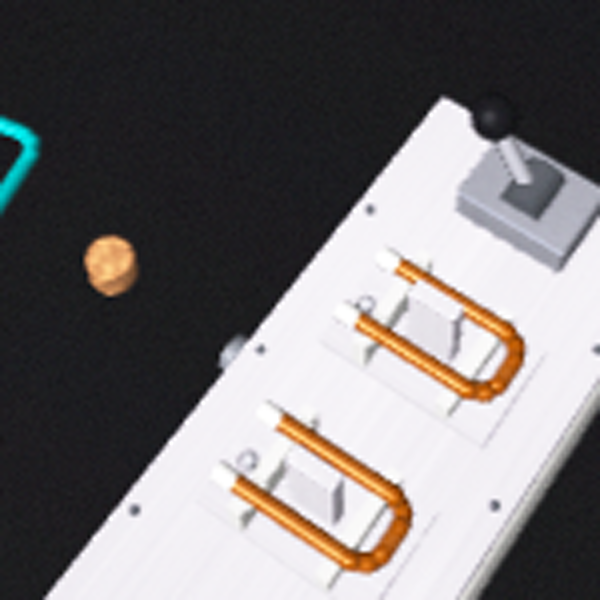

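View pics/t41.png

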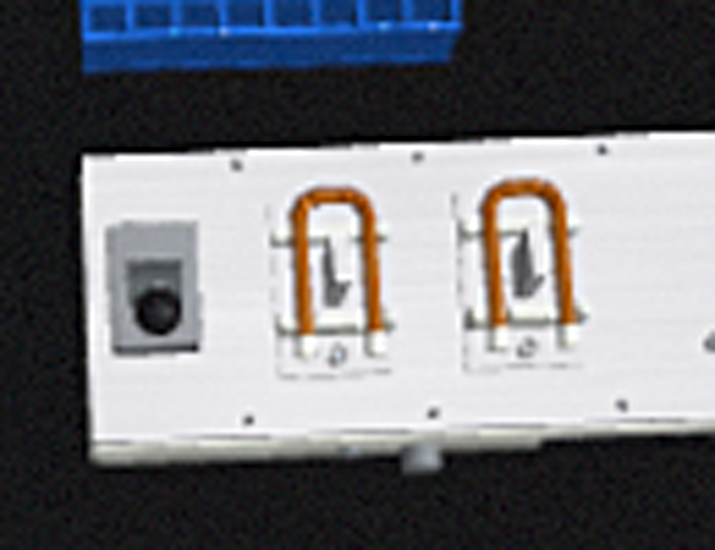

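Call:
step_arm:
  commands:
    - [[0,0,0],0]
    - [[0,0,0],0]
    - [[0,0,0],0]
    - [[0,0,0],0]
    - [[0,0,0],0]

```text
time_s: 54.65
eef_pos: [571.1, 194.1, 228.7]
ee_rot: [-0.008, -0.707, -0.008, 0.707]
force: [-0.4, 0.1, 0.5]
grip_width: 0.002
```

```bash
python3 - <<'E'
from h import *
a=load('t41');c=shot('top','t42.png',(240,90,370,190),5.5);s=shot('scene','s42.png')
print(np.abs(a['image'].astype(int)-c['image'])[90:190,240:370].max(), 'ball',tri([(c,*up(157,311,5.5,240,90)),(s,160+491.5/4-.5,190+117.5/4-.5)]))
for n,cc in (('t',c),('s',s)):
    for z,p in ((89,(600,-125)),(89,(600,-230))):
        held(cc,z,p,(p[0]+95,p[1]+95))
st();print(ticket.finish_job())
E
```

```text
26 ball (array([593.65009906,  21.25620857, 137.10598213]), [array([0.12224983, 0.12762299]), array([ 0.23373143, -0.04817004])])
xmax 670.0  ymin -98.5 ymax -58.3 (bend part)
bend mid y -77.71743557186458 n 110
xmax 673.4  ymin -203.7 ymax -162.8 (bend part)
bend mid y -183.28929106184202 n 114
xmax 673.3  ymin -98.7 ymax -54.6 (bend part)
bend mid y -76.64202125735719 n 243
xmax 674.8  ymin -203.7 ymax -159.0 (bend part)
bend mid y -182.10566972624895 n 324
t54.75 [571.1 194.2 228.8] jaw deg -88.77 F [ 0.8 -0.1  0.3] g -0.001 nose 11.0 q6 1.68
the job is handed in; nothing more can be done
None
```

The job is done and handed in at about 55 s of the 210 s allowed. Only two carriers were present. I locked the platform and set the carriers on the left and middle pins. Then I laid one amber tube in each and pulled the lever fully back to free the platform.

**Mishap:** the first tube I laid was in its carrier when I let go. When I looked again about a second later it was leaning against the back of the shaker. I did not see what moved it; it may have been the announced knock, or my release. I picked it up by one leg, laid it flat on the bench, regripped it and laid it in its carrier again. The platform stayed locked throughout.

**Last checks:**
- **Carriers:** a pin shows in each hole, and both plates look flat and square with the platform.
- **Tubes:** both lie with their legs in the notches, the handle between them and the bend over the plain bar. They measured within about 1 mm of the intended sideways position, and about 2 mm in the lengthwise direction, where the two cameras differed by up to 3 mm.
- **Lever:** the ball is back within about 1.5 mm of its starting place, after pressing against the stop with about 16 N.
- **Others:** the bottle, beaker, jar, stopper and turquoise tubes look unmoved, and the arm is clear of everything.
- **Stillness:** two top pictures of the shaker about 0.6 s apart showed only noise-level differences.

None of the final checks failed.

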